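# Load the drawer leak tester with sound sleeves and cull the faulty ones

## Robot

A 6-joint arm with a two-finger parallel gripper is mounted at the origin on the work surface. World frame = base frame: x ahead of the robot, y to its left, z up, the work surface at z = 0. Lengths are in m, angles in rad, forces in N, time in s.
With the tool pointing down it reaches from about 0.425 to 0.95 m from the base axis. Payload 3.5 kg.
Tool frame: the origin (TCP) lies between the finger pads; the fingertips stand 11 mm ahead of it and the grasp point (between the pads) lies 8 mm behind it; z points along the fingers, y is the direction in which the jaws open and shut (so a half turn about z gives the same grasp; the last joint's range is limited). The gripper opens to 85 mm and grips with 20 to 120 N. Pads are 22 mm wide; open, the fingers measure 114 mm over their backs; the gripper's body (76 mm by 85 mm) begins 54 mm behind the grasp point. The pads swing forward as they close: fully open they stand 13 mm farther back than shut.
Start: joints at [-1.361, 0.286, 1.577, -0, 1.279, -0.15], TCP at [0.238, -0.632, 0.216] pointing down, gripper open.
Joint ranges: [-2.77, 2.77], [-0.9, 2.22], [0.21, 2.48], [-1.53, 4.67], [0.24, 2.81], [-2.84, 2.84]. Speed limits (rad/s): [2.79, 2.79, 3.14, 3.14, 3.14, 3.14].

## Interface

Orientations are given as a unit quaternion [w, x, y, z].
In Python, from station import * gives the robot as it stands. The module is installed in compiled form; this text tells all that it offers.
- The arm moves only by the tool drive_tool, never from a script. Its argument "deltas" is a list that holds one entry, the list of rows, each a list of 7 numbers: the shift along the tool's x, y, z in cm, then the turn, a rotation vector about the tool's x, y, z in degrees, then the opening in per cent of the stroke, from 0 (shut) to 100 (fully open). In form: [[[x, y, z, rx, ry, rz, hand], ...]]. A call has 1 to 5 rows; each row is the pose to reach, as a shift and turn from the pose commanded when the call began, along the tool's axes at that moment; what a row does not reach only later rows make up. A row lasts 1/12 s, in which the tool goes at most 41.7 mm and 7.16 degrees, less where a joint would pass 70% of its speed; a pose out of reach is approached as far as the arm can. A call with a gripper value outside its range is refused whole. The fingers move at their own pace and stop on an object; the grip force is fixed at half the most. Time passes only in rows, so rows that repeat a pose let the fingers close. It gives the time, the measured TCP pose, the force and the opening at its end, in the units of the state.
- get_obs(): the state, without advancing time (a new reading comes with each control period).
- grab_frame(name): name is "scene" or "top" or "wrist"; returns the picture (480x640x3 uint8, red, green, blue); there is no depth.
- camera_model(name): a dict with "camera_matrix" (3x3 intrinsics, pixels), "world_from_camera" (4x4, takes a point from camera to world coordinates). Camera axes: x right, y down, z forward; pixel columns grow to the right and rows downward; lengths in m; the calibration is good to about 2 mm. A picture is of the moment at which its call begins: read the wrist's pose just before it. camera_model takes no time and is no camera call; for the wrist camera it gives the pose at the moment of the call.
- finish_job(): hands the job in, once; it reports no verdict.
The state is a dict: "t": time; "q": joint angles; "qvel": joint speeds; "tau": joint torques, N m; "ee_pos": TCP position; "tool_rot": TCP orientation; "wrist_force": force on the tool from outside, world axes, zero at the start; "moment": the same for the moment, N m; "gripper_width": finger opening in m.
Only numpy, scipy, OpenCV 4.12 (cv2) and the standard library are available. Lean on these libraries where they do the work, as an engineer would, in place of code of your own. Each camera call takes 0.05 s, during which the arm holds its last target. There are 200 camera calls.

## Task

Pull the leak tester's sample tray out by its handle until the slides lock, lay each sound brass sleeve (a threaded spigot at both ends) from the mat flat and lengthwise in a lane of its own in the tray, and put each faulty sleeve (one spigot missing) in the red reject box, in whatever order suits. Once all the sound sleeves are in, press the blue release paddle and push the tray fully home. Leave the other things on the bench where they are.

Things in the scene. Friction and masses are not known exactly. Their poses are not given: they have to be found in the camera images.
- tray (a joint): Sample tray on telescopic slides in a leak tester (grey rack 270 wide, 260 deep, 152 mm high, at the table's back); slides out towards the robot: 0 m home, 0.200 m fully out. Locks by itself from 0.196 m (pull 2-3 N, rising to about 8 N from 0.174 m to the lock); then only the pressed release lets it back. Stays where left; may start a little open
- release (a joint): Blue release paddle of the slide lock, pressed straight down: 0 m up, 0.008 m right down; spring 2.5 N at the top, 6.5 N at the bottom. Pressed over 6 mm it frees the tray; keep it down while pushing the tray in the first 30 mm or more (all the way is fine). It dips by itself as the tray is pulled into its lock
- tray_handle (a point): Middle of the tray's bow handle: level dark steel bar 10 mm thick, 110 mm long (y), 44 mm in front of the aluminium front panel (39 mm clear gap), 122 mm above the table; the panel's top edge is 26 mm higher, the rack's top 30 mm. Axes: x into the rack (push-in direction), y left seen from the robot, z up. Moves with the tray
- release_top (a point): Centre of the top of the blue release paddle, 40 mm (x) by 42 mm (y), 138 mm above the table when up, 21 mm in front of the face of the front panel, on its left part. The panel stands 10 mm higher than the paddle, so a finger holding the paddle down can push against the panel. Handle's axes; moves with the tray and paddle
- tray_front (a point): Middle of the upper front edge of the tray's front panel (254 mm wide, 90 mm high, top 148 mm above the table). Same axes as the handle; moves with the tray
- lane1 (a point): Middle of the floor of the right (-y) of the tray's three lanes: 66 mm wide (y), 158 mm long (x, front panel to grey air manifold), floor 68 mm above the table, middles 71 mm apart, parted by white ribs 10 mm high, 4 mm thick; side walls rise 24 mm above the floor. Open to above only with the tray out. x into the rack, y left, z up; moves with the tray
- lane2 (a point): Middle of the floor of the middle one of the tray's three lanes: 66 mm wide (y), 158 mm long (x, front panel to grey air manifold), floor 68 mm above the table, middles 71 mm apart, parted by white ribs 10 mm high, 4 mm thick; side walls rise 24 mm above the floor. Open to above only with the tray out. x into the rack, y left, z up; moves with the tray
- lane3 (a point): Middle of the floor of the left (+y) of the tray's three lanes: 66 mm wide (y), 158 mm long (x, front panel to grey air manifold), floor 68 mm above the table, middles 71 mm apart, parted by white ribs 10 mm high, 4 mm thick; side walls rise 24 mm above the floor. Open to above only with the tray out. x into the rack, y left, z up; moves with the tray
- good1_c (a point): Centre of a sound brass sleeve on the mat: square body 56 mm long, 36 x 36 mm across (lies on a flat; grasp its upright sides), a round threaded spigot 20 mm long, 29 mm thick at both ends, 96 mm in all. x along the sleeve; it may be rolled about x. 0.29-0.45 kg. Centre 18 mm above what it lies on. May be absent (None)
- good2_c (a point): Centre of a sound brass sleeve on the mat: square body 56 mm long, 36 x 36 mm across (lies on a flat; grasp its upright sides), a round threaded spigot 20 mm long, 29 mm thick at both ends, 96 mm in all. x along the sleeve; it may be rolled about x. 0.29-0.45 kg. Centre 18 mm above what it lies on. May be absent (None)
- good3_c (a point): Centre of a sound brass sleeve on the mat: square body 56 mm long, 36 x 36 mm across (lies on a flat; grasp its upright sides), a round threaded spigot 20 mm long, 29 mm thick at both ends, 96 mm in all. x along the sleeve; it may be rolled about x. 0.29-0.45 kg. Centre 18 mm above what it lies on. May be absent (None)
- short1_c (a point): Centre of the square body of a faulty brass sleeve on the mat: same 56 x 36 x 36 mm body as the sound ones, but a threaded spigot (20 mm long, 29 mm thick) at the +x end only, the other end flush: 76 mm in all. x along the sleeve; it may be rolled about x. 0.26-0.40 kg. Centre 18 mm above what it lies on. May be absent (None)
- short2_c (a point): Centre of the square body of a faulty brass sleeve on the mat: same 56 x 36 x 36 mm body as the sound ones, but a threaded spigot (20 mm long, 29 mm thick) at the +x end only, the other end flush: 76 mm in all. x along the sleeve; it may be rolled about x. 0.26-0.40 kg. Centre 18 mm above what it lies on. May be absent (None)
- short3_c (a point): Centre of the square body of a faulty brass sleeve on the mat: same 56 x 36 x 36 mm body as the sound ones, but a threaded spigot (20 mm long, 29 mm thick) at the +x end only, the other end flush: 76 mm in all. x along the sleeve; it may be rolled about x. 0.26-0.40 kg. Centre 18 mm above what it lies on. May be absent (None)
- reject_box_in (a point): Middle of the inner floor of the open red reject box on the right, 152 mm (x) by 192 mm (y) inside, walls 4 mm thick, rim 50 mm and floor 4 mm above the table. Fixed
- mat: Green-grey inspection mat on the left, 360 mm (x) by 300 mm (y), 3 mm thick, fixed; origin under its middle. The batch lies on it in up to six places, sleeves roughly along the mat's x, about 85 mm apart side by side and 120 mm end to end
- stopper: Bystander, not to be moved: black rubber test stopper, 40 mm wide, 32 mm high, standing on the mat near the edge next to the robot; origin under its middle
- valve_handle: Bystander, not to be moved: brass gate valve hand wheel, 104 mm across, 24 mm high, lying near the robot; origin under its middle
- bracket: Bystander, not to be moved: grey zinc die-cast angle bracket 60 x 40 x 50 mm, beyond the reject box; origin under its middle
- depth_gauge: Bystander, not to be moved: steel depth gauge, cross beam 100 mm and blade 160 mm, lying near the robot; origin under its middle
- ring_gauge: Bystander, not to be moved: steel ring gauge, 68 mm across, 18 mm high, lying at the edge of the mat far from the robot; origin under its middle
Things that resemble listed ones, but are neither listed nor needed, are in the scene too. Leave any orange or pink look-alike of the part that bears short1_c alone.

How it is judged:
By the outcome, as a careful person would: the job done as asked, in the order asked, and still so for the second after the job is handed in, with the robot touching nothing.
Of good1, good2, good3, short1, short2, short3 only 4 to 6 are there at a start; the rules pass over those that are not, and their reading is None.
At some moment in a run one of good1, good2, good3, short1, short2, short3 may be knocked a few centimetres aside while the robot is not near it.
It also fails if it takes over 208 s, if anything falls off the work surface, if the arm or the gripper's body presses on something with over 40 N, if the wrist force passes 120 N, or if a joint passes its speed limit or range.

## Working session

There is one attempt and no reset: what is moved stays moved. The work goes in short steps, Python scripts to look and compute and a tool call to move; the robot and the scene stay as the last step left them, time stands still between calls to the robot, and variables do not carry over. Pictures are saved under pics/ and viewed, about 12 in all and at most 16, crops included, and the job is handed in when it is done.

Besides the shell and the picture viewer there is one more tool, called after "Call:" as name(argument=value, ...) on one line, values as JSON. drive_tool: Moves the arm, as the interface text tells. Its arguments: {"type":"object","properties":{"deltas":{"type":"array","items":{"type":"array","items":{"type":"array","items":{"type":"number"}}}}},"required":["deltas"]}

```bash
mkdir -p pics; cat > h.py <<'E'
from station import *
import numpy as np, cv2
from scipy.spatial.transform import Rotation as R
def snap(name,fn):
    im=grab_frame(name); cv2.imwrite('pics/'+fn,im[:,:,::-1]); return im
def pix2(name,uv,z,cm=None):
    c=cm or camera_model(name); K=np.array(c["camera_matrix"]); T=np.array(c["world_from_camera"])
    d=T[:3,:3]@np.linalg.solve(K,[uv[0],uv[1],1.]); o=T[:3,3]
    return o+d*(z-o[2])/d[2]
def proj(name,p,cm=None):
    c=cm or camera_model(name); K=np.array(c["camera_matrix"]); T=np.array(c["world_from_camera"])
    q=K@(T[:3,:3].T@(np.array(p)-T[:3,3])); return q[:2]/q[2]
def st():
    o=get_obs(); q=o["tool_rot"]; r=R.from_quat([q[1],q[2],q[3],q[0]])
    return o,np.array(o["ee_pos"]),r
def goto(p,yaw=None):
    """print tool-frame shift (cm) and rotvec(deg) to world p; tool down, tool y axis at world angle yaw (deg)"""
    o,e,r=st(); s=r.inv().apply(np.array(p)-e)*100
    if yaw is not None:
        a=np.radians(yaw); best=None
        for k in (0,np.pi):
            y=np.array([np.cos(a+k),np.sin(a+k),0]); z=np.array([0,0,-1.]); x=np.cross(y,z)
            v=np.degrees((r.inv()*R.from_matrix(np.c_[x,y,z])).as_rotvec()); 
            print('shift',s.round(2),'rv',v.round(2))
    else: print('shift',s.round(2))
E
python3 - <<'E'
from h import *
o=get_obs(); print(o)
snap('scene','s0.png'); snap('top','t0.png')
for n in('scene','top','wrist'):print(n,camera_model(n))
E
```

```text
{'t': 0.0, 'q': array([-1.36103929e+00,  2.87204384e-01,  1.57819356e+00, -5.47910674e-06,
        1.27858611e+00, -1.50025782e-01]), 'qvel': array([ 0.00145953, -0.00082441, -0.00062979,  0.00051603, -0.00211026,
        0.00109651]), 'tau': array([ 5.23069994e-04, -4.05978942e+01, -2.92624694e+01, -1.37296870e-04,
        5.95402424e-03,  7.95672776e-06]), 'ee_pos': array([ 0.23751098, -0.63108762,  0.21431244]), 'tool_rot': array([-1.19509140e-03,  9.83862283e-01,  1.78923387e-01, -3.83264158e-05]), 'wrist_force': array([ 0.22983085, -0.04415971,  0.02316803]), 'moment': array([-0.01392293, -0.00257624,  0.023634  ]), 'gripper_width': 0.08540764842854012}
scene {'camera_matrix': array([[494.43635545,   0.        , 317.88435083],
       [  0.        , 494.43635545, 239.22612199],
       [  0.        ,   0.        ,   1.        ]]), 'world_from_camera': array([[ 0.43568422,  0.77414601, -0.45921369,  1.08380408],
       [ 0.89996811, -0.38338233,  0.2075461 , -0.14780941],
       [-0.01538343, -0.50370224, -0.86374036,  1.21713033],
       [ 0.        ,  0.        ,  0.        ,  1.
[... 202 characters left out ...]
camera': array([[-0.02254088, -0.98135381,  0.19088377,  0.23270122],
       [-0.99974365,  0.02253324, -0.00221089,  0.12078744],
       [-0.00213156, -0.19088467, -0.98161016,  1.50912587],
       [ 0.        ,  0.        ,  0.        ,  1.        ]])}
wrist {'camera_matrix': array([[411.39500072,   0.        , 321.89787274],
       [  0.        , 411.39500072, 239.82106373],
       [  0.        ,   0.        ,   1.        ]]), 'world_from_camera': array([[ 0.35116871, -0.88810511, -0.29656341,  0.31316582],
       [-0.93630943, -0.33385829, -0.10891876, -0.60290962],
       [-0.00227884,  0.31592397, -0.94878177,  0.37268881],
       [ 0.        ,  0.        ,  0.        ,  1.        ]])}
```

View pics/t0.png

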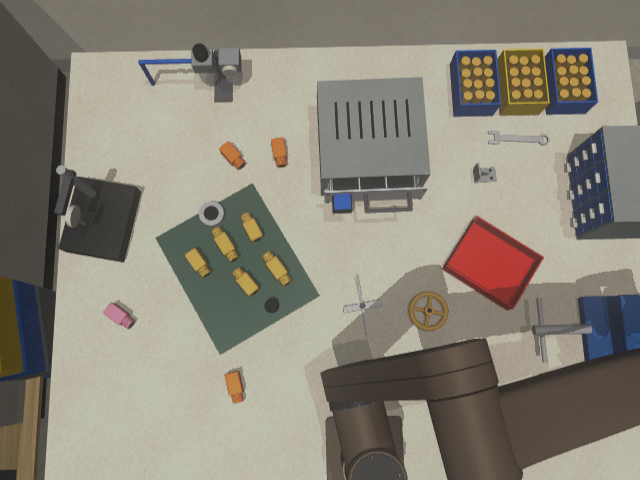

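View pics/s0.png

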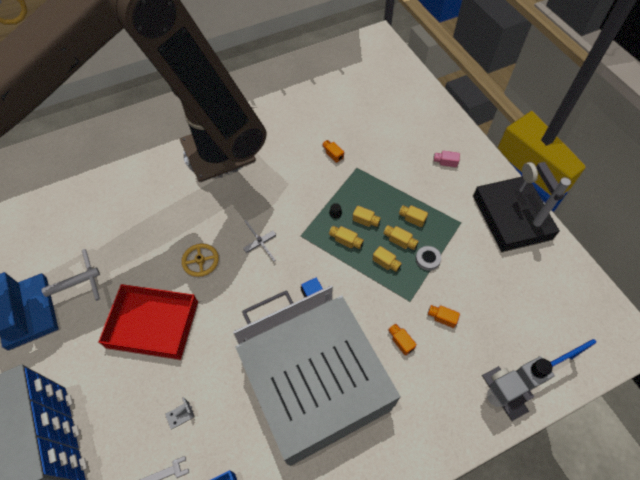

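The top view shows five brass sleeves on the mat at about (197,263), (224,245), (252,227), (246,282) and (276,268). Orange and pink look-alikes lie off the mat at (232,154), (279,152), (234,386) and (119,315). The tray is slightly open, with its handle at (388,208) and the paddle at (342,203). I'll enlarge these.

```bash
python3 - <<'E'
import cv2
t=cv2.imread('pics/t0.png')
a=cv2.resize(t[200:310,165:305],None,fx=5.5,fy=5.5,interpolation=cv2.INTER_CUBIC); cv2.imwrite('pics/c1.png',a[:600,:800])
b=cv2.resize(t[165:225,310:440],None,fx=6,fy=6,interpolation=cv2.INTER_CUBIC); cv2.imwrite('pics/c2.png',b)
E
```

```text
(no output)
```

View pics/c1.png

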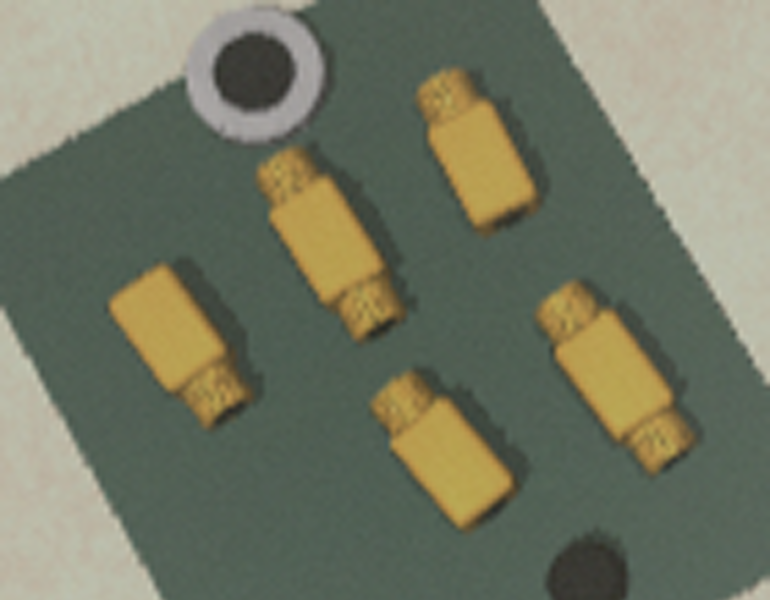

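View pics/c2.png

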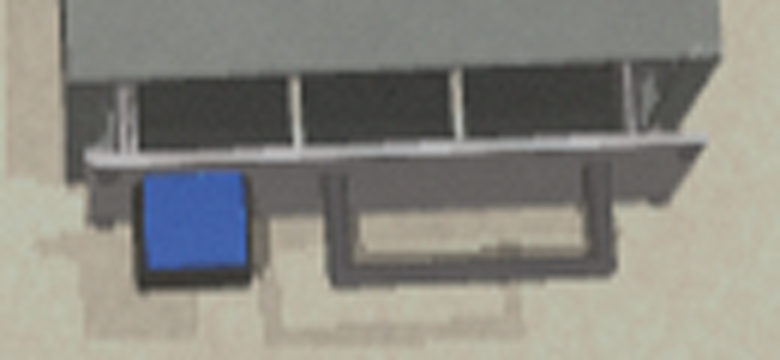

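```bash
python3 - <<'E'
from h import *
f=lambda u,v:(165+u/5.5,200+v/5.5); g=lambda u,v:(310+u/6,165+v/6)
P=lambda uv,z:pix2('top',uv,z)
for n,q in dict(GA=[(270,213),(325,172),(385,268),(330,308)],GB=[(555,343),(607,308),(675,400),(622,443)],S1=[(108,303),(165,264),(228,350),(175,393)],S2=[(428,137),(487,98),(540,200),(487,232)],S3=[(390,445),(444,395),(515,482),(465,528)]).items():
    w=[P(f(*p),.039) for p in q]; c=sum(w)/4; a=(w[0]+w[1]-w[2]-w[3])/2
    print(n,c.round(4),'axis',np.degrees(np.arctan2(a[1],a[0])).round(1),'len',np.linalg.norm(a[:2]).round(3),'wid',np.linalg.norm((w[0]-w[1]+w[3]-w[2])/2).round(3))
L=P(g(90,156),.148);Rr=P(g(705,138),.148);d=L-Rr;print('panel',L,Rr,np.linalg.norm(d),'xdir yaw',np.degrees(np.arctan2(-d[0],d[1])))
h1=P(g(335,272),.127);h2=P(g(612,268),.127);print('handle',h1,h2,np.linalg.norm(h1-h2),(h1+h2)/2)
bp=[P(g(*x),.138) for x in[(143,172),(243,170),(247,268),(143,270)]];print('paddle',sum(bp)/4)
for p in [(482,216),(543,257),(511,309),(444,268)]: print('box rim',P(p,.05).round(3))
for n,p,z in(('stopper',(272,305),.03),('valve',(428,311),.02),('gauge',(362,305),.01),('ring',(211,213),.02)): print(n,P(p,z).round(3))
E
```

```text
GA [0.5411 0.3495 0.039 ] axis 31.5 len 0.055 wid 0.032
GB [0.4739 0.2137 0.039 ] axis 34.0 len 0.056 wid 0.031
S1 [0.5007 0.4241 0.039 ] axis 36.2 len 0.053 wid 0.032
S2 [0.5752 0.2743 0.039 ] axis 28.6 len 0.056 wid 0.032
S3 [0.4334 0.2897 0.039 ] axis 39.9 len 0.053 wid 0.033
panel [0.64500709 0.08604204 0.148     ] [ 0.64683286 -0.16666747  0.148     ] 0.25271609944702916 xdir yaw 0.41394261242668967
handle [ 0.59911767 -0.01456383  0.127     ] [ 0.59817691 -0.12924834  0.127     ] 0.11468837182265637 [ 0.59864729 -0.07190608  0.127     ]
paddle [0.61970635 0.04368214 0.138     ]
box rim [ 0.597 -0.325  0.05 ]
box rim [ 0.485 -0.474  0.05 ]
box rim [ 0.353 -0.38   0.05 ]
box rim [ 0.462 -0.217  0.05 ]
stopper [0.379 0.228 0.03 ]
valve [ 0.355 -0.175  0.02 ]
gauge [ 0.375 -0.006  0.01 ]
ring [0.63  0.389 0.02 ]
```

Sound: A (crop 327,240) and B (615,373), each with a spigot at both ends. Faulty: (168,327), (485,167) and (454,462), each with one end flush. All five lie on the mat and are brass, and the orange and pink look-alikes stay where they are. The handle bar is at crop (472,270). Tray first.

```bash
python3 - <<'E'
from h import *
goto([.598,-.072,.25],0)
L=pix2('top',(310+65/6,165+80/6),.152);print('rack front',L, pix2('top',(310+720/6,165+57/6),.152))
E
```

```text
shift [ 53.42 -39.65  -3.45] rv [ -0.1   -0.09 -69.38]
shift [ 53.42 -39.65  -3.45] rv [-1.0000e-01  1.1000e-01  1.1062e+02]
rack front [0.67649681 0.0955609  0.152     ] [ 0.68011151 -0.17408392  0.152     ]
```

Call:
drive_tool(deltas=[[[3.2,-2.4,-0.2,0,0,0,45],[6.4,-4.8,-0.4,0,0,0,45],[9.6,-7.2,-0.6,0,0,0,45],[12.8,-9.5,-0.8,0,0,0,45],[16,-11.9,-1,0,0,0,45]]])

```text
t: 0.52
ee_pos: [0.346, -0.4622, 0.2251]
tool_rot: [-0.001, 0.984, 0.179, -0.0]
wrist_force: [0.2, 0.3, 0.3]
gripper_width: 0.0387
```

Call:
drive_tool(deltas=[[[3.2,-2.4,-0.2,0,0,0,45],[6.4,-4.8,-0.4,0,0,0,45],[9.6,-7.2,-0.6,0,0,0,45],[12.8,-9.5,-0.8,0,0,0,45],[16,-11.9,-1,0,0,0,45]]])

```text
t: 0.93
ee_pos: [0.4539, -0.2944, 0.2354]
tool_rot: [-0.0, 0.984, 0.179, -0.0]
wrist_force: [-0.4, -0.3, 0.1]
gripper_width: 0.0384
```

Call:
drive_tool(deltas=[[[3.2,-2.4,-0.2,0,0,-7,45],[6.4,-4.8,-0.4,0,0,-14,45],[9.6,-7.2,-0.6,0,0,-21,45],[12.8,-9.5,-0.8,0,0,-28,45],[16,-11.9,-1,0,0,-35,45]]])

```text
t: 1.35
ee_pos: [0.5617, -0.1266, 0.2454]
tool_rot: [-0.0, 0.883, 0.469, -0.0]
wrist_force: [0.3, -0.3, -0.7]
gripper_width: 0.0385
```

```bash
python3 -c "
from h import *
goto([.598,-.072,.20],0);print(get_obs()['ee_pos'])"
```

```text
shift [ 6.56 -0.05  4.54] rv [-3.000e-02  0.000e+00 -3.403e+01]
shift [ 6.56 -0.05  4.54] rv [0.0000e+00 4.0000e-02 1.4597e+02]
[ 0.56173002 -0.12663339  0.24540048]
```

Call:
drive_tool(deltas=[[[1.5,0,1,0,0,-7,45],[3,0,2,0,0,-14,45],[4.5,0,3,0,0,-21,45],[6.5,0,4.5,0,0,-28,45],[6.6,-0.1,4.5,0,0,-34,45]]])

```text
t: 1.77
ee_pos: [0.5969, -0.0706, 0.1965]
tool_rot: [-0.003, 0.707, 0.708, -0.001]
wrist_force: [-1.3, 0.1, -0.6]
gripper_width: 0.038
```

```bash
python3 -c "
from h import *
goto([.598,-.072,.114],0);print(get_obs()['ee_pos'])
snap('wrist','w1.png')
for p in ([.598,-.072,.127],[.598,-.017,.127],[.598,-.127,.127],[.642,-.072,.148]): print(proj('wrist',p))"
```

```text
shift [-0.16  0.16  8.25] rv [-0.32 -0.17  0.08]
shift [-0.16  0.16  8.25] rv [   0.26   -0.5  -179.92]
[ 0.59686506 -0.07062159  0.19653055]
[325.76507749 248.87813638]
[326.37566557 154.38838885]
[325.23549085 330.83274754]
[407.12045161 262.2550203 ]
```

View pics/w1.png

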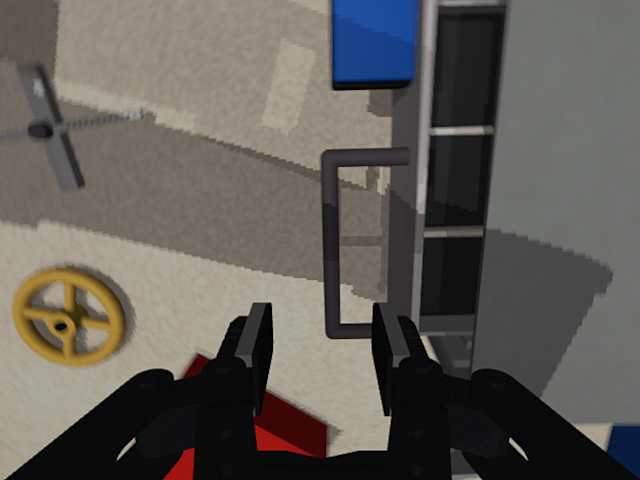

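The bar runs down u≈331 (rows 150–335) and the panel top edge is at u≈418, so the bar lies at x≈0.601. Descending on it and gripping.

Call:
drive_tool(deltas=[[[-0.1,0.4,3,0,0,0,45],[-0.1,0.4,6,0,0,0,45],[-0.1,0.4,8.2,0,0,0,45],[-0.1,0.4,8.2,0,0,0,45],[-0.1,0.4,8.2,0,0,0,5]]])

```text
t: 2.23
ee_pos: [0.6006, -0.0746, 0.1175]
tool_rot: [-0.001, 0.71, 0.704, -0.001]
wrist_force: [0.7, -0.1, 0.9]
gripper_width: 0.0275
```

Call:
drive_tool(deltas=[[[0,0,0,0,0,0,0],[0,0,0,0,0,0,0],[0,0,0,0,0,0,0],[0,0,0,0,0,0,0],[0,0,0,0,0,0,0]]])

```text
t: 2.65
ee_pos: [0.6023, -0.0748, 0.1199]
tool_rot: [0.001, 0.71, 0.705, 0.0]
wrist_force: [0.2, -0.0, -0.1]
gripper_width: 0.0002
```

```bash
python3 -c "
from h import *
print(get_obs()['gripper_width'],st()[1])
a=snap('wrist','w2.png');b=snap('top','t2.png')
c=cv2.resize(b[150:250,300:450],None,fx=3,fy=3)
cv2.imwrite('pics/m2.png',np.hstack([cv2.resize(a,(400,300)),c[:300,:400]])[:,:,::-1])
"
```

```text
0.0001975167332836775 [ 0.60225076 -0.07479528  0.11992109]
```

View pics/m2.png

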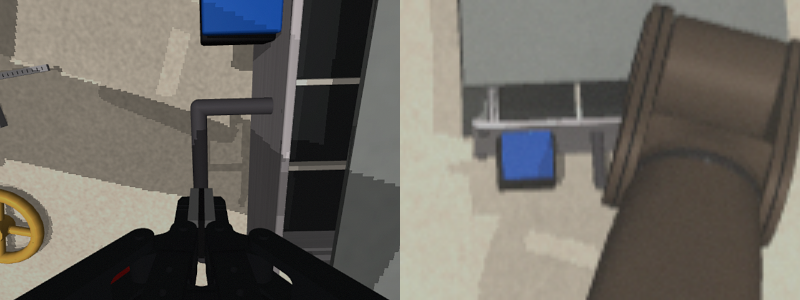

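```bash
python3 -c "
from h import *
e=st()[1]
print(get_obs()['wrist_force'])
for p in (e+[0,0,-.011],e,e+[0,0,.008],[.601,-.0748,.127],[.601,-.072,.122],[.601,-.012,.127]): print(proj('wrist',p))
a=cv2.imread('pics/w2.png')[130:480,180:500];cv2.imwrite('pics/c3.png',cv2.resize(a,None,fx=1.7,fy=1.7))
"
```

```text
[0.31919341 0.29613563 0.28127934]
[323.15400031 291.85195068]
[323.23020662 303.07726677]
[323.29157214 312.11650929]
[321.02337278 312.10715747]
[320.99035749 300.37455855]
[319.55795894 156.81610798]
```

View pics/c3.png

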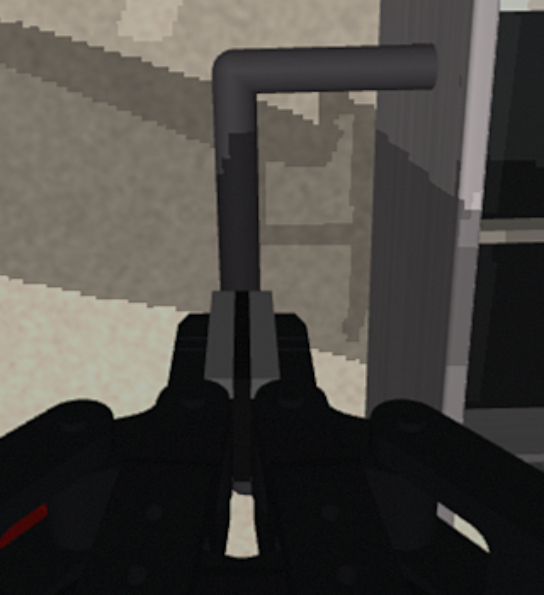

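The image is ambiguous: the pads are in line with the bar, but the width reads shut. A small pull test will tell.

Call:
drive_tool(deltas=[[[0,-0.3,0,0,0,0,0],[0,-0.6,0,0,0,0,0],[0,-1,0,0,0,0,0],[0,-1,0,0,0,0,0]]])

```text
t: 3.08
ee_pos: [0.5908, -0.0744, 0.1185]
tool_rot: [-0.0, 0.709, 0.705, -0.0]
wrist_force: [-0.1, 0.3, 0.5]
gripper_width: 0.0001
```

```bash
python3 -c "
from h import *
print(get_obs()['wrist_force'],st()[1])
a=snap('wrist','w3.png')[130:480,180:500,::-1];cv2.imwrite('pics/c4.png',cv2.resize(a,None,fx=1.7,fy=1.7))
for n in (2,3):
  g=cv2.imread(f'pics/w{n}.png',0).astype(int); print(g[200,300:440:4].tolist())
"
```

```text
[-0.12546307  0.34089501  0.54949533] [ 0.5907809  -0.07439218  0.11846331]
[94, 97, 52, 59, 66, 59, 53, 40, 102, 97, 89, 93, 88, 94, 92, 115, 142, 88, 93, 103, 114, 114, 100, 94, 97, 90, 74, 75, 76, 79, 75, 73, 74, 76, 71]
[87, 88, 83, 87, 89, 84, 87, 88, 87, 32, 50, 57, 58, 52, 45, 19, 127, 145, 142, 111, 83, 104, 105, 106, 103, 102, 108, 85, 89, 87, 83, 69, 68, 70, 71]
```

The bar stayed put, so the pads closed just above it and the tips sit higher than expected. Lift, re-centre, go about 20 mm deeper and close again.

Call:
drive_tool(deltas=[[[0,0,-1.5,0,0,0,50],[0,0,-3,0,0,0,50],[0,1,-3,0,0,0,50],[0,1.1,-3,0,0,0,50],[0,1.1,-3,0,0,0,50]]])

```text
t: 3.55
ee_pos: [0.6031, -0.0746, 0.1482]
tool_rot: [-0.0, 0.709, 0.705, -0.0]
wrist_force: [-0.1, 0.7, -0.7]
gripper_width: 0.0426
```

Call:
drive_tool(deltas=[[[0,0,1.5,0,0,0,50],[0,0,3,0,0,0,50],[0,0,4,0,0,0,50],[0,0,4.8,0,0,0,50],[0,0,4.8,0,0,0,50]]])

```text
t: 3.97
ee_pos: [0.6008, -0.0741, 0.0975]
tool_rot: [-0.002, 0.709, 0.705, -0.001]
wrist_force: [0.4, 0.1, 0.6]
gripper_width: 0.0428
```

Call:
drive_tool(deltas=[[[0,0,0,0,0,0,0],[0,0,0,0,0,0,0],[0,0,0,0,0,0,0],[0,0,0,0,0,0,0],[0,0,0,0,0,0,0]]])

```text
t: 4.38
ee_pos: [0.6032, -0.0748, 0.1018]
tool_rot: [0.001, 0.709, 0.705, 0.0]
wrist_force: [-0.0, -0.4, 2.4]
gripper_width: 0.0072
```

Call:
drive_tool(deltas=[[[0,0,0,0,0,0,0],[0,0,0,0,0,0,0],[0,-0.3,0,0,0,0,0],[0,-0.6,0,0,0,0,0],[0,-0.6,0,0,0,0,0]]])

```text
t: 4.8
ee_pos: [0.5971, -0.0749, 0.1018]
tool_rot: [0.001, 0.709, 0.705, 0.0]
wrist_force: [-0.4, -0.3, 5.0]
gripper_width: 0.0075
```

```bash
python3 -c "
from h import *
print(get_obs()['wrist_force'],st()[1])
a=snap('wrist','w4.png')[130:480,180:500,::-1];cv2.imwrite('pics/c5.png',cv2.resize(a,None,fx=1.7,fy=1.7))
"
```

```text
[-0.42111575 -0.32224578  5.00237372] [ 0.59707002 -0.07489306  0.10178447]
```

View pics/c5.png

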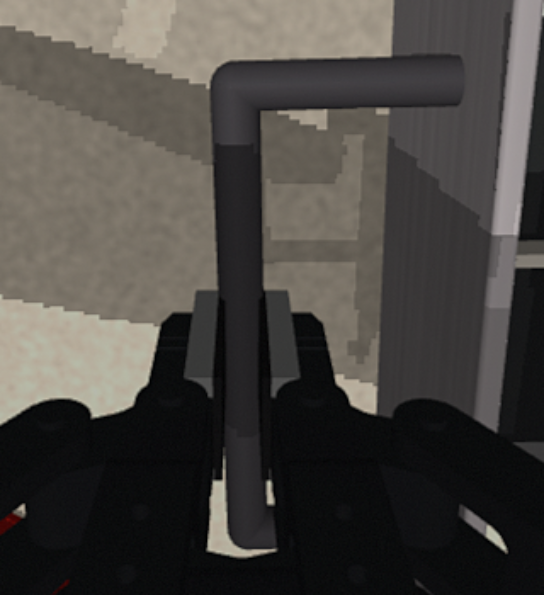

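The bar now sits between the pads and has followed 6 mm. It is near the tips, so I'll open slightly, go 8 mm deeper and regrip before the hard pull.

Call:
drive_tool(deltas=[[[0,0,0,0,0,0,25],[0,0,0,0,0,0,25],[0,0,0.4,0,0,0,25],[0,0,0.8,0,0,0,25],[0,0,0.8,0,0,0,25]]])

```text
t: 5.27
ee_pos: [0.5953, -0.0742, 0.0906]
tool_rot: [-0.002, 0.71, 0.705, -0.001]
wrist_force: [-0.2, 0.7, -0.5]
gripper_width: 0.0215
```

Call:
drive_tool(deltas=[[[0,0,0,0,0,0,0],[0,0,0,0,0,0,0],[0,0,0,0,0,0,0],[0,0,0,0,0,0,0],[0,0,0,0,0,0,0]]])

```text
t: 5.68
ee_pos: [0.5962, -0.0744, 0.0918]
tool_rot: [-0.001, 0.709, 0.705, -0.0]
wrist_force: [1.8, 0.8, -6.2]
gripper_width: 0.0074
```

```bash
python3 -c "
from h import *
o,e,r=st()
print(e,o['wrist_force'],o['q'])
for z in (-.02,-.011,0,.01,.02,.03):
  print(z,[proj('wrist',e+r.apply([x,.01,0])+[0,0,z]).round(0) for x in (0,.011)])
"
```

```text
[ 0.59617707 -0.07437922  0.09178404] [ 1.82776191  0.77545086 -6.18894577] [-2.92831263e-01  2.56183262e-01  1.85491871e+00 -7.91922069e-05
  1.03175466e+00 -2.86593606e-01]
-0.02 [array([344., 284.]), array([345., 262.])]
-0.011 [array([345., 292.]), array([346., 269.])]
0 [array([347., 303.]), array([347., 279.])]
0.01 [array([348., 315.]), array([349., 290.])]
0.02 [array([350., 327.]), array([350., 301.])]
0.03 [array([351., 342.]), array([352., 314.])]
```

Call:
drive_tool(deltas=[[[0,-0.8,0,0,0,0,0],[0,-2,0,0,0,0,0],[0,-3.4,0,0,0,0,0],[0,-4.8,0,0,0,0,0],[0,-6,0,0,0,0,0]]])

```text
t: 6.1
ee_pos: [0.5354, -0.0755, 0.0918]
tool_rot: [0.001, 0.709, 0.705, -0.001]
wrist_force: [2.9, -5.8, -8.9]
gripper_width: 0.0078
```

Call:
drive_tool(deltas=[[[0,-1.2,0,0,0,0,0],[0,-2.4,0,0,0,0,0],[0,-3.6,0,0,0,0,0],[0,-4.8,0,0,0,0,0],[0,-6,0,0,0,0,0]]])

```text
t: 6.52
ee_pos: [0.4757, -0.0766, 0.0917]
tool_rot: [0.003, 0.709, 0.705, -0.002]
wrist_force: [3.0, -12.4, -11.2]
gripper_width: 0.0082
```

Call:
drive_tool(deltas=[[[0,-0.5,0,0,0,0,0],[0,-1,0,0,0,0,0],[0,-1.5,0,0,0,0,0],[0,-2,0,0,0,0,0],[0,-2.5,0,0,0,0,0]]])

```text
t: 6.93
ee_pos: [0.4517, -0.0771, 0.0918]
tool_rot: [0.004, 0.709, 0.705, -0.002]
wrist_force: [9.1, -12.1, -19.7]
gripper_width: 0.0079
```

Call:
drive_tool(deltas=[[[0.1,-0.4,0.1,0,0,0,0],[0.2,-0.8,0.1,0,0,0,0],[0.2,-1.2,0.1,0,0,0,0],[0.2,-1.6,0.1,0,0,0,0],[0.2,-2,0.1,0,0,0,0]]])

```text
t: 7.35
ee_pos: [0.4325, -0.0775, 0.0918]
tool_rot: [0.007, 0.708, 0.706, -0.004]
wrist_force: [1.8, -21.1, -13.4]
gripper_width: 0.0079
```

Call:
drive_tool(deltas=[[[-0.2,-0.2,0.1,0,0,0,0],[-0.3,-0.5,0.1,0,0,0,0],[-0.3,-0.8,0.1,0,0,0,0],[-0.3,-0.8,0.1,0,0,0,0]]])

```text
t: 7.68
ee_pos: [0.4321, -0.0775, 0.0919]
tool_rot: [0.013, 0.71, 0.704, 0.007]
wrist_force: [28.9, -6.4, -27.1]
gripper_width: 0.0073
```

```bash
python3 -c "
from h import *
o,e,r=st()
print(e,o['wrist_force'])
b=snap('top','t5.png')
cv2.imwrite('pics/c6.png',cv2.resize(b[60:310,150:450],None,fx=2.4,fy=2.4,interpolation=cv2.INTER_CUBIC)[:,:,::-1])
"
```

```text
[ 0.43205011 -0.07751833  0.09188192] [ 28.86459659  -6.37606214 -27.12654047]
```

View pics/c6.png

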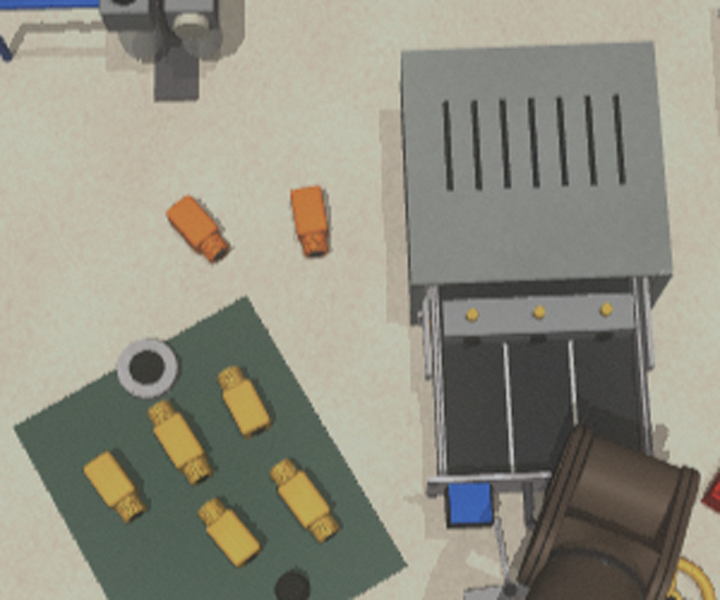

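The tray hit its end stop: Fx rose to 29 N with no motion at x=0.432. All three lanes are open and all five sleeves are still in place. Release and rise.

Call:
drive_tool(deltas=[[[0,0.6,0,0,0,0,0],[0,0.6,0,0,0,0,35],[0,0.6,0,0,0,0,35],[0,0.6,0,0,0,0,35],[0,0.6,-2,0,0,0,35]]])

```text
t: 8.15
ee_pos: [0.4268, -0.0732, 0.1079]
tool_rot: [-0.004, 0.71, 0.705, -0.001]
wrist_force: [-0.3, 0.1, -1.0]
gripper_width: 0.03
```

Call:
drive_tool(deltas=[[[0,0,-3,0,0,0,35],[0,0,-6,0,0,0,35],[0,0,-9,0,0,0,100],[0,0,-12,0,0,0,100],[0,0,-15,0,0,0,100]]])

```text
t: 8.57
ee_pos: [0.4291, -0.074, 0.2627]
tool_rot: [0.0, 0.71, 0.705, 0.0]
wrist_force: [1.1, 0.5, -0.4]
gripper_width: 0.0648
```

```bash
python3 -c "
from h import *
a=snap('top','t6.png');P=lambda u,v,z:pix2('top',(150+u/2.4,60+v/2.4),z)
L=P(430,488,.148);Rr=P(665,475,.148)
print('panel L',L)
# side walls inner at floor: rack direction
q=[P(402,50,.152),P(654,42,.152),P(671,275,.152),P(411,281,.152)]
for x in q:print(x.round(4))
d=q[0]-q[3];print('yaw',np.degrees(np.arctan2(d[1],d[0])));d=q[1]-q[2];print(np.degrees(np.arctan2(d[1],d[0])));d=q[0]-q[1];print(np.degrees(np.arctan2(-d[0],d[1])));d=q[3]-q[2];print(np.degrees(np.arctan2(-d[0],d[1])))
for p in ((510,473),(505,342),(570,342)): print('rib',P(*p,.078))
print('lane front corner,back',P(443,473,.068),P(443,335,.068))
cv2.imwrite('pics/c7.png',cv2.resize(a[170:330,320:450],None,fx=4.5,fy=3.75,interpolation=cv2.INTER_CUBIC)[:,:,::-1])
goto([.541,.3495,.2],31.5+90)
"
```

```text
panel L [0.46417792 0.08079712 0.148     ]
[0.9365 0.0976 0.152 ]
[ 0.9393 -0.1708  0.152 ]
[ 0.6799 -0.173   0.152 ]
[0.6797 0.0945 0.152 ]
yaw 0.6968656675957466
0.49559382053632395
0.6098736336164597
0.04894707496414807
rib [ 0.49018836 -0.00605058  0.078     ]
rib [ 0.63327643 -0.00623357  0.078     ]
rib [ 0.63166066 -0.07603565  0.078     ]
lane front corner,back [0.49361893 0.06419491 0.068     ] [0.64547521 0.05970622 0.068     ]
shift [42.58 10.52  6.93] rv [ 1.2000e-01  8.7000e-01 -1.2188e+02]
shift [42.58 10.52  6.93] rv [ 0.75 -0.1  58.12]
```

View pics/c7.png

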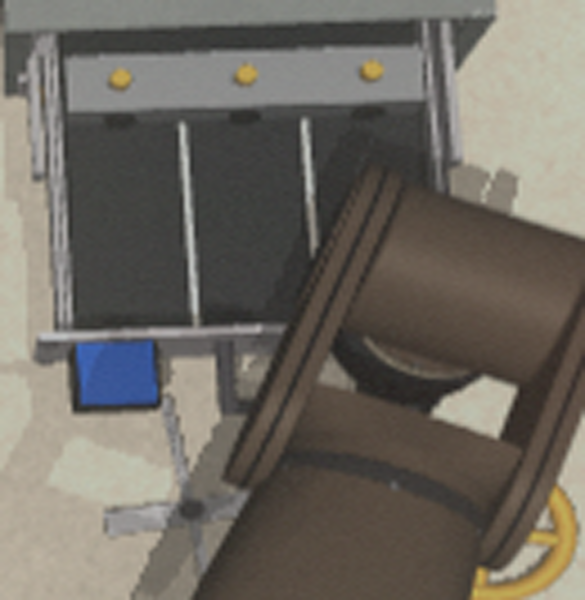

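Call:
drive_tool(deltas=[[[3.9,0.9,0,0,0,0,65],[7.8,1.9,0,0,0,0,65],[11.7,2.8,0,0,0,0,65],[15.6,3.8,0,0,0,0,65],[19.5,4.8,0,0,0,0,65]]])

```text
t: 9.03
ee_pos: [0.4787, 0.1222, 0.2613]
tool_rot: [0.0, 0.71, 0.705, 0.0]
wrist_force: [1.1, -0.4, 0.0]
gripper_width: 0.0558
```

Call:
drive_tool(deltas=[[[3.9,0.9,0,0,0,7,65],[7.8,1.9,0,0,0,14,65],[11.7,2.8,0,0,0,21,65],[15.6,3.8,0,0,0,28,65],[19.5,4.8,0,0,0,35,65]]])

```text
t: 9.45
ee_pos: [0.5267, 0.3122, 0.261]
tool_rot: [-0.0, 0.885, 0.465, 0.0]
wrist_force: [0.7, -0.4, -0.0]
gripper_width: 0.0551
```

Call:
drive_tool(deltas=[[[0,0,0,0,0,7,65],[0,0,0,0,0,14,65],[0,0,0,0,0,23,65],[0,0,0,0,0,23,65],[0,0,0,0,0,23,65]]])

```text
t: 9.87
ee_pos: [0.5266, 0.3104, 0.2608]
tool_rot: [-0.0, 0.959, 0.282, -0.0]
wrist_force: [0.5, -0.1, 0.7]
gripper_width: 0.0554
```

```bash
cat >> h.py <<'E'
def tri(name,uvs,z):
    c=camera_model(name); return [pix2(name,u,z,c) for u in uvs]
def sleeves(name='top',show=None):
    """brass bodies: hsv mask -> min-area rect of each blob in world coords at z=.039 (whole outline)"""
    im=grab_frame(name); c=camera_model(name); hsv=cv2.cvtColor(im,cv2.COLOR_RGB2HSV)
    m=cv2.inRange(hsv,(19,110,90),(32,255,255)); m=cv2.morphologyEx(m,cv2.MORPH_CLOSE,np.ones((5,5)))
    cs,_=cv2.findContours(m,cv2.RETR_EXTERNAL,cv2.CHAIN_APPROX_NONE)
    for k in cs:
        if cv2.contourArea(k)<120: continue
        w=np.array([pix2(name,p[0],.036,c)[:2] for p in k]); r=cv2.minAreaRect((w*1000).astype(np.float32))
        b=cv2.boxPoints(r); l=max(r[1]); e=(b[1]-b[0]) if np.linalg.norm(b[1]-b[0])>np.linalg.norm(b[2]-b[1]) else (b[2]-b[1])
        a=np.degrees(np.arctan2(e[1],e[0])); a=(a+90)%180-90
        pc=np.mean([p[0] for p in k],0)
        print('pix',pc.round(0),'ctr',np.round(r[0],1),'size',np.round(r[1],1),'axis',a.round(1))
    return im
E
python3 -c "
from h import *
im=sleeves('top'); print('wrist');im=sleeves('wrist')
goto([.541,.3495,.05],31.5+90)
cv2.imwrite('pics/w7.png',im[:,:,::-1])
"
```

```text
pix [428. 310.] ctr [ 354.2 -171.9] size [97.3 97.5] axis -3.1
pix [276. 268.] ctr [474.8 215.3] size [96.9 35.8] axis 35.8
pix [253. 226.] ctr [589.6 276.9] size [73.  24.6] axis 25.5
pix [476.  80.] ctr [ 992.3 -344.9] size [136.   92.1] axis 0.3
pix [572.  77.] ctr [ 992.  -612.2] size [ 93.7 136.5] axis -0.0
pix [522.  82.] ctr [ 982.3 -472.2] size [137.3 194.4] axis -1.4
wrist
pix [375. 279.] ctr [478.1 214.8] size [98.1 35.2] axis 34.4
pix [290. 266.] ctr [445.4 297.1] size [78.2 35.2] axis 38.8
pix [615. 204.] ctr [668.8  69.8] size [10.9 15.5] axis -84.7
pix [205. 155.] ctr [495.5 418.9] size [75.6 35. ] axis 35.3
pix [386. 152.] ctr [589.5 280.5] size [75.7 35.4] axis 26.6
pix [297. 151.] ctr [545.  349.7] size [95.5 34.8] axis 30.9
shift [ 3.32 -2.53 21.09] rv [ 1.0000e-02 -2.0000e-02 -1.7865e+02]
shift [ 3.32 -2.53 21.09] rv [-0.01 -0.    1.35]
```

View pics/w7.png

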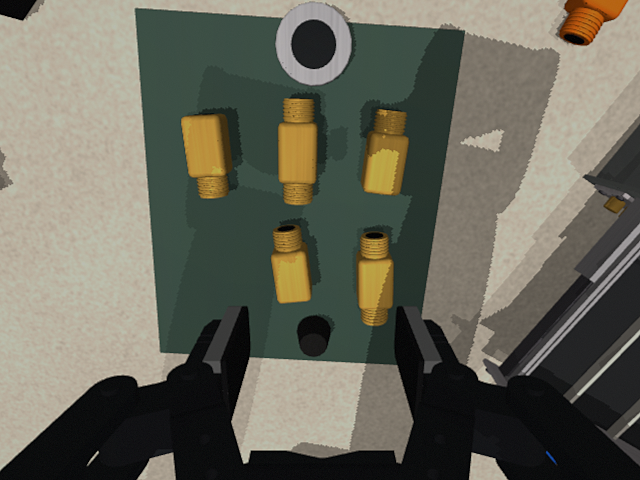

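The wrist view shows all five on the mat. Sound: (297,151), 95 mm, and (375,279), 98 mm. Faulty: (205,155), (386,152) and (290,266), each about 76 mm. Grasping sound A with a slow final descent, because the fingertip height is uncertain.

Call:
drive_tool(deltas=[[[1.8,-1.2,4,0,0,1,65],[3.6,-2.4,8,0,0,1,65],[3.6,-2.4,12,0,0,1,65],[3.6,-2.4,16,0,0,1,65],[3.6,-2.4,19.5,0,0,1,65]]])

```text
t: 10.38
ee_pos: [0.5439, 0.35, 0.0637]
tool_rot: [-0.0, 0.962, 0.275, -0.0]
wrist_force: [-0.3, -0.1, 0.4]
gripper_width: 0.0554
```

Call:
drive_tool(deltas=[[[0,0,0.8,0,0,0,65],[0,0,1.6,0,0,0,65],[0,0,2.4,0,0,0,65],[0,0,3,0,0,0,65],[0,0,3,0,0,0,65]]])

```text
t: 10.8
ee_pos: [0.5453, 0.3501, 0.037]
tool_rot: [-0.0, 0.962, 0.274, 0.001]
wrist_force: [-0.6, -0.9, 0.1]
gripper_width: 0.0558
```

```bash
python3 -c "
from h import *
o,e,r=st();print(e,o['wrist_force'])
im=snap('wrist','w8.png')
goto([.544,.350,.02],31+90)
"
```

```text
[0.54531497 0.35013174 0.03701715] [-0.58708486 -0.85670564  0.08177258]
shift [-0.14 -0.06  1.75] rv [ 2.5000e-01  3.0000e-02 -1.7921e+02]
shift [-0.14 -0.06  1.75] rv [ 0.02 -0.16  0.79]
```

View pics/w8.png

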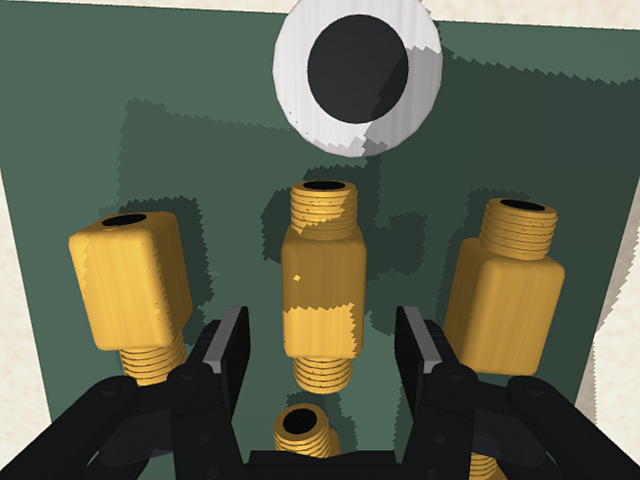

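Body and pad proportions here put the tips about 20 mm above where the text implies, which agrees with the missed bar. Lowering step by step with force checks.

Call:
drive_tool(deltas=[[[-0.1,0,0.7,0,0,0,65],[-0.1,0,1.4,0,0,0,65],[-0.1,0,2,0,0,0,65],[-0.1,0,2.4,0,0,0,65],[-0.1,0,2.4,0,0,0,65]]])

```text
t: 11.27
ee_pos: [0.5425, 0.3488, 0.0101]
tool_rot: [0.0, 0.962, 0.274, -0.001]
wrist_force: [-0.6, 0.2, -0.3]
gripper_width: 0.0555
```

Call:
drive_tool(deltas=[[[0,0,0.2,0,0,0,65],[0,0,0.4,0,0,0,65],[0,0,0.6,0,0,0,65],[0,0,0.8,0,0,0,65],[0,0,0.8,0,0,0,65]]])

```text
t: 11.68
ee_pos: [0.5433, 0.3492, 0.0033]
tool_rot: [0.0, 0.962, 0.274, -0.0]
wrist_force: [-0.3, 0.0, 1.5]
gripper_width: 0.0554
```

Call:
drive_tool(deltas=[[[0,0,0,0,0,0,20],[0,0,0,0,0,0,20],[0,0,0,0,0,0,20],[0,0,0,0,0,0,20],[0,0,0,0,0,0,20]]])

```text
t: 12.1
ee_pos: [0.5438, 0.3494, 0.0042]
tool_rot: [-0.0, 0.962, 0.274, 0.0]
wrist_force: [0.4, -0.7, 1.9]
gripper_width: 0.0346
```

Call:
drive_tool(deltas=[[[0,0,-0.5,0,0,0,20],[0,0,-1,0,0,0,20],[0,0,-2,0,0,0,20],[0,0,-3,0,0,0,20],[0,0,-3,0,0,0,20]]])

```text
t: 12.52
ee_pos: [0.5452, 0.3502, 0.0368]
tool_rot: [-0.0, 0.962, 0.274, 0.002]
wrist_force: [1.4, -0.3, -3.0]
gripper_width: 0.035
```

```bash
python3 -c "
from h import *
o,e,r=st();print(e,o['wrist_force'])
im=snap('wrist','w9.png')
"
```

```text
[0.54518319 0.35015819 0.03675743] [ 1.38289222 -0.28367982 -3.02830278]
```

View pics/w9.png

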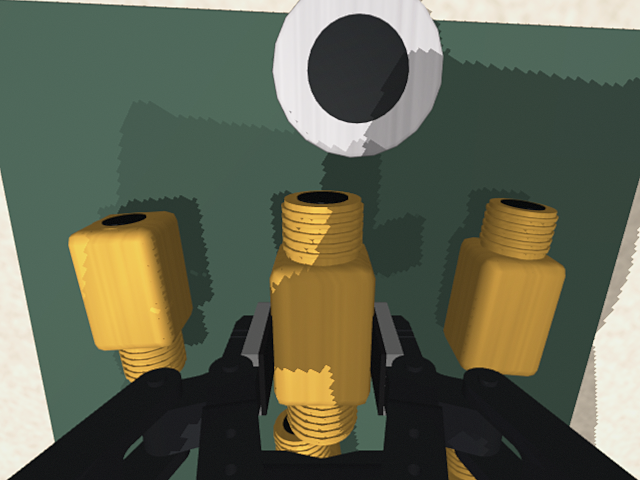

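Sleeve A is held: it looks larger in the frame and Fz is −3 N. Rising, then carrying it to the left lane.

Call:
drive_tool(deltas=[[[0,0,-4,0,0,0,20],[0,0,-8,0,0,0,20],[0,0,-12,0,0,0,20],[0,0,-16,0,0,0,20],[0,0,-16,0,0,0,20]]])

```text
t: 12.98
ee_pos: [0.5485, 0.3517, 0.2057]
tool_rot: [-0.001, 0.962, 0.274, 0.01]
wrist_force: [1.5, 0.6, -2.2]
gripper_width: 0.0345
```

```bash
python3 -c "
from h import *
goto([.556,.028,.19],90.5);print(get_obs()['wrist_force'])
"
```

```text
shift [-16.45  27.9    1.33] rv [   1.49   -0.21 -148.69]
shift [-16.45  27.9    1.33] rv [-0.16 -1.12 31.31]
[ 1.46811981  0.5793229  -2.15830091]
```

Call:
drive_tool(deltas=[[[-1.8,3.1,0,0,0,0,20],[-3.6,6.2,0,0,0,0,20],[-5.4,9.2,0,0,0,0,20],[-7.2,12.3,0,0,0,0,20],[-9,15.4,0,0,0,0,20]]])

```text
t: 13.4
ee_pos: [0.5472, 0.1695, 0.1926]
tool_rot: [-0.0, 0.962, 0.274, -0.001]
wrist_force: [0.7, -0.7, -5.1]
gripper_width: 0.0347
```

Call:
drive_tool(deltas=[[[-1.8,3,0,0,0,6,20],[-3.6,6,0,0,0,12,20],[-5.4,9,0,0,0,18,20],[-7.2,12.3,0,0,0,24,20],[-7.2,12.3,0,0,0,30,20]]])

```text
t: 13.82
ee_pos: [0.5516, 0.0224, 0.1929]
tool_rot: [0.002, 1.0, 0.01, -0.0]
wrist_force: [0.6, 1.1, -5.1]
gripper_width: 0.0345
```

Call:
drive_tool(deltas=[[[0,0,0,0,0,1,20],[0,0,0,0,0,1,20],[0,0,0,0,0,1,20]]])

```text
t: 14.07
ee_pos: [0.5513, 0.0294, 0.1931]
tool_rot: [-0.0, 1.0, 0.008, -0.0]
wrist_force: [0.4, 0.1, -4.3]
gripper_width: 0.0346
```

```bash
python3 -c "
from h import *
goto([.556,.028,.07],90.5);print(get_obs()['wrist_force'])
a=snap('wrist','w10.png');b=snap('top','t10.png')
b=cv2.resize(b[160:280,300:450],(400,320),interpolation=cv2.INTER_CUBIC)
cv2.imwrite('pics/m10.png',np.hstack([cv2.resize(a,(400,300)),b[:300]])[:,:,::-1])
"
```

```text
shift [ 0.48  0.15 12.31] rv [-9.0000e-02 -5.0000e-02 -1.7953e+02]
shift [ 0.48  0.15 12.31] rv [-0.03  0.05  0.47]
[ 0.35091338  0.09584128 -4.33214223]
```

View pics/m10.png

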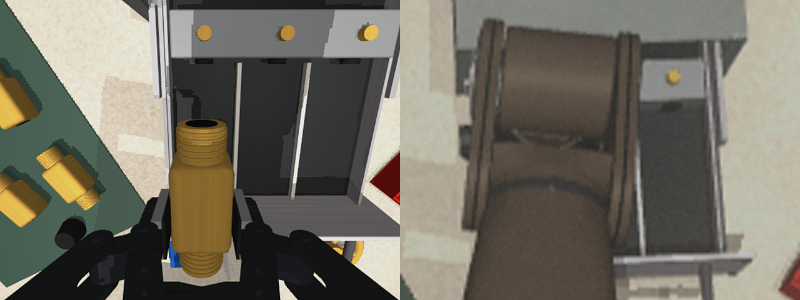

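```bash
python3 -c "
from h import *
f=lambda u,v,z:pix2('wrist',(u*1.6,v*1.6),z).round(4)
print('rib23',f(239,64,.078),f(236,180,.078),'rib12',f(307,64,.078),f(293,197,.078))
print('manifold base',f(240,62,.068),f(300,60,.068),'panel rear floor',f(265,194,.068),f(330,193,.068),'walls',f(174,70,.092),f(361,195,.092))
g=cv2.imread('pics/w10.png')[80:200,230:620];print()
"
```

```text
rib23 [ 0.6329 -0.0071  0.078 ] [ 0.5046 -0.0116  0.078 ] rib12 [ 0.634  -0.0757  0.078 ] [ 0.4834 -0.081   0.078 ]
manifold base [ 0.6349 -0.0094  0.068 ] [ 0.6379 -0.0717  0.068 ] panel rear floor [ 0.4815 -0.05    0.068 ] [ 0.4842 -0.1299  0.068 ] walls [0.6264 0.0572 0.092 ] [ 0.4948 -0.1518  0.092 ]
```

Lane 3 runs x 0.482–0.636 with its middle at y≈0.026. Lowering there.

Call:
drive_tool(deltas=[[[0.6,0.4,3,0,0,0,20],[0.6,0.4,6,0,0,0,20],[0.6,0.4,8.5,0,0,0,20],[0.6,0.4,10,0,0,0,20],[0.6,0.4,10.5,0,0,0,20]]])

```text
t: 14.58
ee_pos: [0.5551, 0.026, 0.0849]
tool_rot: [-0.001, 1.0, 0.008, -0.003]
wrist_force: [-0.6, 0.2, -5.3]
gripper_width: 0.0347
```

Call:
drive_tool(deltas=[[[0,0,0.4,0,0,0,20],[0,0,0.8,0,0,0,20],[0,0,1.2,0,0,0,20],[0,0,1.5,0,0,0,20],[0,0,1.5,0,0,0,20]]])

```text
t: 15.0
ee_pos: [0.558, 0.0246, 0.074]
tool_rot: [0.0, 1.0, 0.007, 0.0]
wrist_force: [-0.4, 0.3, -3.7]
gripper_width: 0.0344
```

Down 4 mm more until it touches, then open a little.

Call:
drive_tool(deltas=[[[0,0,0.2,0,0,0,20],[0,0,0.4,0,0,0,20],[0,0,0.5,0,0,0,20],[0,0,0.5,0,0,0,20]]])

```text
t: 15.33
ee_pos: [0.5581, 0.0245, 0.0691]
tool_rot: [0.0, 1.0, 0.007, 0.0]
wrist_force: [-0.6, 0.3, -2.3]
gripper_width: 0.0349
```

Call:
drive_tool(deltas=[[[0,0,0,0,0,0,50],[0,0,0,0,0,0,50],[0,0,0,0,0,0,50],[0,0,-1,0,0,0,50],[0,0,-3,0,0,0,50]]])

```text
t: 15.75
ee_pos: [0.556, 0.0248, 0.0973]
tool_rot: [-0.0, 1.0, 0.007, -0.002]
wrist_force: [-0.3, -0.6, 0.0]
gripper_width: 0.0427
```

Call:
drive_tool(deltas=[[[0,0,-4,0,0,0,65],[0,0,-8,0,0,0,65],[0,0,-12,0,0,0,65],[0,0,-12,0,0,0,65]]])

```text
t: 16.08
ee_pos: [0.5631, 0.024, 0.2308]
tool_rot: [0.001, 1.0, 0.007, 0.01]
wrist_force: [0.9, 0.1, 2.2]
gripper_width: 0.0559
```

```bash
python3 -c "
from h import *
im=sleeves('wrist');print(st()[1]);cv2.imwrite('pics/w11.png',im[:,:,::-1])
goto([.478,.215,.19],34.4+90)
"
```

```text
pix [546. 374.] ctr [ 389.4 -202.9] size [30.2 12.9] axis 31.2
pix [493. 376.] ctr [ 388.1 -148.6] size [22.1 46.2] axis -87.9
pix [ 43. 315.] ctr [450.4 285.2] size [74.9 57.9] axis 38.6
pix [123. 285.] ctr [480.3 205.2] size [94.7 51.2] axis 34.5
pix [320. 221.] ctr [540.9  24.9] size [118.2  42.3] axis 0.7
pix [ 33. 167.] ctr [589.1 271.2] size [76.8 51. ] axis 16.5
pix [316.  84.] ctr [659.   29.8] size [14.1 14.4] axis -46.0
pix [427.  83.] ctr [660.4 -58.7] size [14.4 14.3] axis 5.6
pix [537.  84.] ctr [ 660.8 -146.7] size [14.9 17.6] axis -38.1
[0.56151526 0.02417657 0.22680059]
shift [ -8.13 -19.21   3.53] rv [ -0.98  -0.47 146.4 ]
shift [ -8.13 -19.21   3.53] rv [  0.35  -0.74 -33.6 ]
```

Call:
drive_tool(deltas=[[[-1.4,-3.3,0,0,0,0,65],[-2.8,-6.6,0,0,0,-7,65],[-4.2,-10,0,0,0,-14,65],[-5.6,-13.3,0,0,0,-21,65],[-7,-16.6,0,0,0,-28,65]]])

```text
t: 16.55
ee_pos: [0.4842, 0.1908, 0.2183]
tool_rot: [-0.0, 0.968, 0.251, -0.0]
wrist_force: [0.6, -0.0, -0.5]
gripper_width: 0.0555
```

Call:
drive_tool(deltas=[[[0,0,0,0,0,-5.5,65],[0,0,0,0,0,-5.5,65],[0,0,0,0,0,-5.5,65]]])

```text
t: 16.8
ee_pos: [0.4852, 0.1897, 0.2184]
tool_rot: [0.0, 0.956, 0.294, -0.0]
wrist_force: [0.2, -1.1, -0.9]
gripper_width: 0.0556
```

```bash
python3 -c "
from h import *
im=sleeves('wrist');print(st()[1]);cv2.imwrite('pics/w12.png',im[:,:,::-1])
goto([.478,.215,.03],34.4+90)
"
```

```text
pix [488. 468.] ctr [ 344.5 -120.4] size [33.5 14.9] axis 41.7
pix [567. 261.] ctr [560.7 -22. ] size [118.4  52.3] axis 0.7
pix [294. 191.] ctr [477.2 213.2] size [95.8 35.1] axis 34.1
pix [189. 171.] ctr [445.1 295.5] size [75.8 35.3] axis 38.7
pix [581.  96.] ctr [669.9  69.5] size [11.9  9.1] axis 0.2
pix [300.  37.] ctr [580.8 274.6] size [55.  35.3] axis 26.4
pix [80. 36.] ctr [487.  411.3] size [53.7 36.1] axis 36.3
[0.48550028 0.18920282 0.21847076]
shift [ 0.84 -2.56 18.85] rv [ 5.0000e-02 -1.0000e-02  1.7973e+02]
shift [ 0.84 -2.56 18.85] rv [ 0.    0.03 -0.27]
```

Call:
drive_tool(deltas=[[[0.7,-2.4,3.5,0,0,0,65],[0.7,-2.4,7.5,0,0,0,65],[0.7,-2.4,11.5,0,0,0,65],[0.7,-2.4,15,0,0,0,65],[0.7,-2.4,17,0,0,0,65]]])

```text
t: 17.27
ee_pos: [0.4752, 0.2116, 0.0441]
tool_rot: [-0.0, 0.956, 0.293, -0.003]
wrist_force: [-0.1, -1.6, -0.8]
gripper_width: 0.0555
```

Call:
drive_tool(deltas=[[[0,0,1.2,0,0,0,65],[0,0,2.4,0,0,0,65],[0,0,3.4,0,0,0,65],[0,0,4.2,0,0,0,65],[0,0,4.4,0,0,0,65]]])

```text
t: 17.68
ee_pos: [0.478, 0.2132, 0.0043]
tool_rot: [-0.0, 0.956, 0.294, -0.0]
wrist_force: [-1.1, -0.4, -0.0]
gripper_width: 0.0556
```

Call:
drive_tool(deltas=[[[0,0,0,0,0,0,65],[0,0,0,0,0,0,20],[0,0,0,0,0,0,20],[0,0,0,0,0,0,20],[0,0,0,0,0,0,20]]])

```text
t: 18.1
ee_pos: [0.4789, 0.2138, 0.0061]
tool_rot: [0.0, 0.956, 0.295, 0.001]
wrist_force: [0.3, 0.1, 4.9]
gripper_width: 0.0344
```

Call:
drive_tool(deltas=[[[0,0,0,0,0,0,20],[0,0,-1,0,0,0,20],[0,0,-3,0,0,0,20],[0,0,-6,0,0,0,20],[0,0,-10,0,0,0,20]]])

```text
t: 18.52
ee_pos: [0.4736, 0.2123, 0.1016]
tool_rot: [-0.0, 0.956, 0.295, -0.005]
wrist_force: [0.5, -0.0, -3.3]
gripper_width: 0.0349
```

Call:
drive_tool(deltas=[[[0,0,-4,0,0,0,20],[0,0,-8,0,0,0,20],[0,0,-9,0,0,0,20],[0,0,-9,0,0,0,20]]])

```text
t: 18.85
ee_pos: [0.4796, 0.2138, 0.1987]
tool_rot: [0.0, 0.956, 0.295, 0.004]
wrist_force: [1.1, -0.3, -4.4]
gripper_width: 0.0342
```

```bash
python3 -c "
from h import *
print(st()[1]);goto([.558,-.044,.19],91)
"
```

```text
[0.47963895 0.21384159 0.1986724 ]
shift [-8.06 25.71  0.88] rv [ 6.000e-01  6.000e-02 -1.467e+02]
shift [-8.06 25.71  0.88] rv [ 0.04 -0.45 33.3 ]
```

Call:
drive_tool(deltas=[[[-1.1,3.6,0,0,0,0,20],[-2.2,7.2,0,0,0,0,20],[-3.3,10.8,0,0,0,0,20],[-4.4,14.4,0,0,0,0,20],[-5.5,18,0,0,0,0,20]]])

```text
t: 19.27
ee_pos: [0.5314, 0.0324, 0.1902]
tool_rot: [-0.002, 0.955, 0.295, -0.003]
wrist_force: [1.5, 1.0, -3.7]
gripper_width: 0.035
```

Call:
drive_tool(deltas=[[[-1.1,3.5,0,0,0,6.5,20],[-2.6,7.7,0,0,0,13,20],[-2.6,7.7,0,0,0,20,20],[-2.6,7.7,0,0,0,27,20],[-2.6,7.7,0,0,0,33.5,20]]])

```text
t: 19.68
ee_pos: [0.5531, -0.0453, 0.1896]
tool_rot: [-0.001, 1.0, 0.003, -0.004]
wrist_force: [-0.2, 0.1, -4.1]
gripper_width: 0.0345
```

Call:
drive_tool(deltas=[[[0,0,0,0,0,0,20],[0,0,0,0,0,0,20],[0,0,0,0,0,0,20]]])

```text
t: 19.93
ee_pos: [0.5544, -0.0441, 0.1923]
tool_rot: [-0.001, 1.0, 0.008, -0.002]
wrist_force: [0.9, -0.4, -3.5]
gripper_width: 0.0348
```

```bash
python3 -c "
from h import *
print(st()[1]);goto([.558,-.044,.076],91)
a=snap('wrist','w13.png')
for p in ([.63,-.009,.078],[.63,-.078,.078],[.52,-.009,.078],[.52,-.078,.078]):print(proj('wrist',p).round(0))
for v in (110,150,190,230): print(v,a[v,250:560:6].mean(1).astype(int).tolist())
"
```

```text
[ 0.55438005 -0.04411168  0.19233921]
shift [4.100e-01 1.000e-02 1.163e+01] rv [3.6000e-01 1.0000e-01 1.7995e+02]
shift [4.100e-01 1.000e-02 1.163e+01] rv [-0.06  0.23 -0.05]
[269. 110.]
[377. 112.]
[273. 271.]
[368. 272.]
110 [67, 68, 55, 237, 42, 44, 44, 45, 44, 46, 46, 46, 48, 47, 47, 47, 46, 46, 47, 48, 49, 182, 35, 48, 47, 49, 47, 47, 47, 47, 46, 46, 46, 45, 45, 44, 44, 44, 25, 74, 64, 67, 202, 72, 203, 208, 223, 221, 225, 227, 226, 224]
150 [59, 64, 63, 237, 33, 59, 61, 29, 29, 28, 46, 45, 46, 45, 47, 45, 44, 46, 46, 46, 20, 175, 46, 48, 47, 46, 45, 47, 47, 46, 46, 45, 44, 45, 44, 44, 43, 44, 72, 77, 75, 218, 74, 190, 205, 221, 223, 222, 219, 222, 223, 213]
190 [27, 23, 60, 226, 83, 60, 62, 60, 61, 28, 28, 31, 29, 43, 43, 44, 45, 26, 39, 43, 62, 180, 43, 45, 44, 44, 45, 44, 42, 43, 41, 42, 42, 41, 62, 61, 51, 43, 75, 75, 211, 229, 228, 226, 221, 226, 228, 227, 221, 226, 222, 226]
230 [51, 24, 62, 39, 223, 64, 74, 85, 81, 78, 98, 112, 135, 118, 85, 88, 104, 99, 71, 41, 151, 93, 41, 41, 41, 41, 40, 40, 40, 39, 62, 61, 60, 59, 60, 60, 46, 75, 73, 210, 223, 225, 226, 225, 223, 227, 221, 224, 221, 227, 230, 226]
```

The ribs appear at u≈268 and 376, as predicted, so lane 2 is centred under the sleeve. Lowering.

Call:
drive_tool(deltas=[[[0.3,0,3,0,0,0,20],[0.3,0,6,0,0,0,20],[0.3,0,8.5,0,0,0,20],[0.3,0,10,0,0,0,20],[0.3,0,10.5,0,0,0,20]]])

```text
t: 20.4
ee_pos: [0.5558, -0.0435, 0.0857]
tool_rot: [-0.001, 1.0, 0.008, -0.004]
wrist_force: [-0.5, 0.4, -3.7]
gripper_width: 0.0347
```

Call:
drive_tool(deltas=[[[0,0,0.4,0,0,0,20],[0,0,0.8,0,0,0,20],[0,0,1.2,0,0,0,20],[0,0,1.4,0,0,0,20],[0,0,1.6,0,0,0,20]]])

```text
t: 20.82
ee_pos: [0.5594, -0.0447, 0.0746]
tool_rot: [0.0, 1.0, 0.007, 0.001]
wrist_force: [0.5, 0.3, -4.2]
gripper_width: 0.0342
```

Call:
drive_tool(deltas=[[[0,0,0,0,0,0,20],[0,0,0,0,0,0,20]]])

```text
t: 20.98
ee_pos: [0.5589, -0.0446, 0.0742]
tool_rot: [0.0, 1.0, 0.007, 0.0]
wrist_force: [-0.7, 0.2, -3.1]
gripper_width: 0.0346
```

Call:
drive_tool(deltas=[[[0,0,0.2,0,0,0,20],[0,0,0.3,0,0,0,20],[0,0,0.3,0,0,0,20],[0,0,0.3,0,0,0,50],[0,0,0.3,0,0,0,50]]])

```text
t: 21.4
ee_pos: [0.5594, -0.0447, 0.0716]
tool_rot: [0.0, 1.0, 0.007, 0.001]
wrist_force: [0.8, -0.1, 0.2]
gripper_width: 0.0428
```

Call:
drive_tool(deltas=[[[0,0,0,0,0,0,50],[0,0,0,0,0,0,50],[0,0,-1.5,0,0,0,50],[0,0,-4,0,0,0,50],[0,0,-8,0,0,0,65]]])

```text
t: 21.82
ee_pos: [0.5557, -0.0438, 0.1475]
tool_rot: [-0.001, 1.0, 0.007, -0.004]
wrist_force: [0.6, -0.1, -0.2]
gripper_width: 0.0532
```

Call:
drive_tool(deltas=[[[0,0,-4,0,0,0,65],[0,0,-7,0,0,0,65],[0,0,-7,0,0,0,65],[0,0,-7,0,0,0,65]]])

```text
t: 22.15
ee_pos: [0.5602, -0.0449, 0.2241]
tool_rot: [0.001, 1.0, 0.007, 0.003]
wrist_force: [-0.7, -0.3, -0.5]
gripper_width: 0.0553
```

```bash
python3 -c "
from h import *
im=sleeves('wrist');print(st()[1]);cv2.imwrite('pics/w14.png',im[:,:,::-1])
goto([.4376,.2908,.2],38.8+90)
"
```

```text
pix [485. 374.] ctr [ 387.7 -207.6] size [26.  12.7] axis 24.7
pix [321. 221.] ctr [537.7 -44. ] size [118.  42.] axis 1.7
pix [226. 216.] ctr [540.2  40. ] size [118.8  43.1] axis 0.4
pix [435.  73.] ctr [ 662.4 -130.7] size [13.7 14.9] axis -89.3
pix [319.  74.] ctr [661.1 -41.4] size [14.4 14.3] axis 25.8
pix [205.  74.] ctr [659.7  47.9] size [14.7 14.7] axis 86.0
[ 0.55883874 -0.04455481  0.22135926]
shift [-11.66 -33.7    2.11] rv [-1.00e-01 -6.00e-02  1.42e+02]
shift [-11.66 -33.7    2.11] rv [  0.05  -0.07 -38.  ]
```

Both sound sleeves are in. Now the faulty ones, S3 first.

Call:
drive_tool(deltas=[[[-1.2,-3.5,0,0,0,0,65],[-2.4,-7,0,0,0,0,65],[-3.6,-10.5,0,0,0,0,65],[-4.8,-14,0,0,0,0,65],[-6,-17.5,0,0,0,0,65]]])

```text
t: 22.62
ee_pos: [0.494, 0.1308, 0.2179]
tool_rot: [0.0, 1.0, 0.007, -0.002]
wrist_force: [0.0, 1.3, -1.2]
gripper_width: 0.0554
```

Call:
drive_tool(deltas=[[[-1.2,-3.3,0,0,0,-7,65],[-2.4,-6.6,0,0,0,-14,65],[-3.6,-9.9,0,0,0,-21,65],[-4.8,-13.2,0,0,0,-28,65],[-4.8,-13.5,0,0,0,-35,65]]])

```text
t: 23.03
ee_pos: [0.4427, 0.2676, 0.218]
tool_rot: [-0.001, 0.95, 0.312, -0.003]
wrist_force: [0.3, 0.0, 0.2]
gripper_width: 0.0557
```

Call:
drive_tool(deltas=[[[0,0,0,0,0,-3,65],[0,0,0,0,0,-3,65],[0,0,0,0,0,-3,65]]])

```text
t: 23.28
ee_pos: [0.4453, 0.2637, 0.2186]
tool_rot: [0.0, 0.943, 0.332, -0.002]
wrist_force: [0.1, -0.4, 0.4]
gripper_width: 0.0554
```

```bash
python3 -c "
from h import *
im=sleeves('wrist');print(st()[1]);cv2.imwrite('pics/w15.png',im[:,:,::-1])
goto([.4376,.2908,.006],38.8+90)
"
```

```text
pix [623. 324.] ctr [533.5 -30.8] size [42.  44.5] axis -2.2
pix [291. 178.] ctr [444.8 296.5] size [76.4 35.3] axis 39.3
pix [424.  47.] ctr [587.  278.6] size [69.7 35.8] axis 26.1
pix [203.  37.] ctr [487.  412.3] size [54.4 35.3] axis 36.0
[0.44565962 0.263513   0.21904298]
shift [ 1.14 -2.61 21.3 ] rv [2.6000e-01 9.0000e-02 1.7989e+02]
shift [ 1.14 -2.61 21.3 ] rv [-0.06  0.16 -0.11]
```

Call:
drive_tool(deltas=[[[1.1,-2.6,3.5,0,0,0,65],[1.1,-2.6,7.5,0,0,0,65],[1.1,-2.6,11.5,0,0,0,65],[1.1,-2.6,15,0,0,0,65],[1.1,-2.6,17,0,0,0,65]]])

```text
t: 23.75
ee_pos: [0.4355, 0.2892, 0.0455]
tool_rot: [0.0, 0.944, 0.331, -0.004]
wrist_force: [-0.3, -0.1, 0.5]
gripper_width: 0.0554
```

Call:
drive_tool(deltas=[[[0,0,1.2,0,0,0,65],[0,0,2.4,0,0,0,65],[0,0,3.4,0,0,0,65],[0,0,4.2,0,0,0,65],[0,0,4.3,0,0,0,65]]])

```text
t: 24.17
ee_pos: [0.4386, 0.2909, 0.0071]
tool_rot: [0.0, 0.943, 0.332, -0.0]
wrist_force: [-0.1, -0.7, -0.9]
gripper_width: 0.0556
```

Call:
drive_tool(deltas=[[[0,0,0,0,0,0,65],[0,0,0,0,0,0,20],[0,0,0,0,0,0,20],[0,0,0,0,0,0,20],[0,0,0,0,0,0,20]]])

```text
t: 24.58
ee_pos: [0.4397, 0.2917, 0.0092]
tool_rot: [-0.0, 0.943, 0.332, 0.001]
wrist_force: [-0.5, 0.1, 4.9]
gripper_width: 0.0344
```

Call:
drive_tool(deltas=[[[0,0,0,0,0,0,20],[0,0,-1,0,0,0,20],[0,0,-3,0,0,0,20],[0,0,-6,0,0,0,20],[0,0,-10,0,0,0,20]]])

```text
t: 25.0
ee_pos: [0.435, 0.2894, 0.1047]
tool_rot: [0.0, 0.943, 0.332, -0.005]
wrist_force: [0.3, -0.1, -3.6]
gripper_width: 0.0343
```

Call:
drive_tool(deltas=[[[0,0,-4,0,0,0,20],[0,0,-8,0,0,0,20],[0,0,-12,0,0,0,20],[0,0,-13,0,0,0,20],[0,0,-13,0,0,0,20]]])

```text
t: 25.42
ee_pos: [0.4403, 0.2918, 0.2419]
tool_rot: [-0.0, 0.943, 0.332, 0.004]
wrist_force: [0.1, -0.0, -3.5]
gripper_width: 0.0341
```

```bash
python3 -c "
from h import *
print(st()[1]);goto([.474,-.349,.24],-37+90)
b=cv2.imread('pics/t10.png')
m=cv2.inRange(cv2.cvtColor(b,cv2.COLOR_BGR2HSV),(0,150,80),(8,255,255))|cv2.inRange(cv2.cvtColor(b,cv2.COLOR_BGR2HSV),(172,150,80),(180,255,255))
k=max(cv2.findContours(m,0,1)[0],key=cv2.contourArea)[:,0]
w=np.array([pix2('top',p,.05)[:2]*1000 for p in k],np.float32);r=cv2.minAreaRect(w);print(r,cv2.boxPoints(r).round(0).tolist())
"
```

```text
[0.44026796 0.29175526 0.24185519]
shift [-3.752e+01  5.205e+01  2.000e-02] rv [   0.49   -0.18 -104.2 ]
shift [-3.752e+01  5.205e+01  2.000e-02] rv [-0.17 -0.46 75.8 ]
((476.6634216308594, -347.4151306152344), (197.3162384033203, 158.87826538085938), 55.27031326293945) [[355.0, -383.0], [486.0, -474.0], [598.0, -312.0], [468.0, -221.0]]
```

Call:
drive_tool(deltas=[[[-2.1,3.4,0,0,0,0,20],[-4.2,6.7,0,0,0,0,20],[-6.4,10.1,0,0,0,0,20],[-8.5,13.4,0,0,0,0,20],[-10.6,16.8,0,0,0,0,20]]])

```text
t: 25.83
ee_pos: [0.4587, 0.0922, 0.2333]
tool_rot: [-0.001, 0.943, 0.332, -0.003]
wrist_force: [0.4, 0.5, -3.1]
gripper_width: 0.0348
```

Call:
drive_tool(deltas=[[[-2.1,3.4,0,0,0,7,20],[-4.2,6.7,0,0,0,14,20],[-6.4,10.1,0,0,0,21,20],[-8.5,13.4,0,0,0,28,20],[-10.6,16.8,0,0,0,35,20]]])

```text
t: 26.25
ee_pos: [0.4815, -0.1047, 0.2333]
tool_rot: [-0.002, 1.0, 0.03, -0.003]
wrist_force: [0.9, -0.1, -2.7]
gripper_width: 0.034
```

Call:
drive_tool(deltas=[[[0.2,4,0,0,0,7,20],[0.4,8,0,0,0,14,20],[0.6,12,0,0,0,21,20],[0.7,16,0,0,0,28,20],[0.9,19.9,0,0,0,35,20]]])

```text
t: 26.67
ee_pos: [0.504, -0.3023, 0.2326]
tool_rot: [-0.002, 0.962, -0.272, -0.004]
wrist_force: [1.3, 0.8, -2.5]
gripper_width: 0.0342
```

Call:
drive_tool(deltas=[[[0,0,0,0,0,4,20],[0,0,0,0,0,4,20],[0,0,0,0,0,4,20]]])

```text
t: 26.92
ee_pos: [0.5044, -0.3004, 0.2335]
tool_rot: [-0.002, 0.953, -0.302, -0.003]
wrist_force: [0.1, -0.0, -3.5]
gripper_width: 0.0344
```

```bash
python3 -c "
from h import *
print(st()[1]);goto([.508,-.301,.02],-35+90)
a=snap('wrist','w16.png');b=snap('top','t16.png')
"
```

```text
[ 0.50444237 -0.30040187  0.23348325]
shift [ 0.49 -0.13 21.35] rv [6.8000e-01 1.1000e-01 1.7986e+02]
shift [ 0.49 -0.13 21.35] rv [-0.07  0.43 -0.14]
```

Call:
drive_tool(deltas=[[[0.3,-0.1,4,0,0,0,20],[0.3,-0.1,8,0,0,0,20],[0.3,-0.1,12,0,0,0,20],[0.3,-0.1,16,0,0,0,20],[0.3,-0.1,19,0,0,0,20]]])

```text
t: 27.43
ee_pos: [0.5075, -0.2994, 0.044]
tool_rot: [-0.001, 0.954, -0.301, -0.002]
wrist_force: [0.3, -1.0, -3.3]
gripper_width: 0.0344
```

Call:
drive_tool(deltas=[[[0,0,0.8,0,0,0,20],[0,0,1.6,0,0,0,20],[0,0,2.2,0,0,0,20],[0,0,2.4,0,0,0,20],[0,0,2.4,0,0,0,20]]])

```text
t: 27.85
ee_pos: [0.5103, -0.3032, 0.0255]
tool_rot: [0.001, 0.953, -0.302, 0.001]
wrist_force: [0.9, 0.2, -2.7]
gripper_width: 0.0345
```

Call:
drive_tool(deltas=[[[0,0,0.4,0,0,0,20],[0,0,0.4,0,0,0,52],[0,0,0.4,0,0,0,52],[0,0,0.4,0,0,0,52],[0,0,-1,0,0,0,52]]])

```text
t: 28.27
ee_pos: [0.5078, -0.3015, 0.0323]
tool_rot: [-0.001, 0.953, -0.303, -0.002]
wrist_force: [-0.5, 1.0, -1.1]
gripper_width: 0.0446
```

Call:
drive_tool(deltas=[[[0,0,-4,0,0,0,52],[0,0,-8,0,0,0,65],[0,0,-12,0,0,0,65],[0,0,-16,0,0,0,65],[0,0,-20,0,0,0,65]]])

```text
t: 28.68
ee_pos: [0.509, -0.3024, 0.2377]
tool_rot: [0.0, 0.953, -0.302, 0.001]
wrist_force: [0.0, 0.2, -1.4]
gripper_width: 0.0558
```

```bash
python3 -c "
from h import *
im=sleeves('wrist');im=sleeves('top');print(st()[1]);cv2.imwrite('pics/w17.png',im[:,:,::-1])
goto([.5806,.2760,.22],26.5+90)
"
```

```text
pix [ 12. 407.] ctr [522.4 103.1] size [40.6 42.3] axis -81.4
pix [309. 370.] ctr [ 369.4 -190. ] size [96.9 97.9] axis -71.7
pix [ 36. 346.] ctr [558.3  29. ] size [120.5  61.1] axis 1.8
pix [323. 190.] ctr [ 518.4 -311. ] size [35.7 77.5] axis -35.3
pix [420. 306.] ctr [ 370.8 -151.7] size [45.2 98.9] axis -39.9
pix [197. 262.] ctr [493.5 420.1] size [77.5 35.2] axis 35.4
pix [473. 248.] ctr [ 516.8 -298.7] size [22.  72.3] axis -42.3
pix [251. 227.] ctr [586.9 281.5] size [78.7 35. ] axis 27.7
pix [376. 230.] ctr [569.6 -48.1] size [ 36.9 102.7] axis -2.3
pix [349. 230.] ctr [572.6  22.9] size [36.9 99.8] axis -1.3
pix [477.  79.] ctr [ 992.2 -344.6] size [136.3  91.5] axis 0.1
pix [572.  77.] ctr [ 992.  -612.2] size [ 93.7 136.5] axis -0.0
pix [522.  82.] ctr [ 982.3 -472. ] size [136.9 194.4] axis -1.4
[ 0.51272314 -0.30544829  0.24572006]
shift [-28.01 -51.43   1.95] rv [ -1.07  -0.78 118.3 ]
shift [-28.01 -51.43   1.95] rv [  0.68  -0.93 -61.7 ]
```

Call:
drive_tool(deltas=[[[-1.9,-3.4,0,0,0,0,65],[-3.7,-6.8,0,0,0,0,65],[-5.6,-10.3,0,0,0,0,65],[-7.4,-13.7,0,0,0,0,65],[-9.3,-17.1,0,0,0,0,65]]])

```text
t: 29.2
ee_pos: [0.5316, -0.1076, 0.2349]
tool_rot: [0.0, 0.953, -0.303, 0.001]
wrist_force: [0.9, -0.2, -0.8]
gripper_width: 0.0555
```

Call:
drive_tool(deltas=[[[-1.9,-3.4,0,0,0,-6,65],[-3.7,-6.8,0,0,0,-12,65],[-5.6,-10.3,0,0,0,-18,65],[-7.4,-13.7,0,0,0,-24,65],[-9.3,-17.1,0,0,0,-30,65]]])

```text
t: 29.62
ee_pos: [0.5543, 0.0861, 0.235]
tool_rot: [0.0, 0.999, -0.043, 0.001]
wrist_force: [1.5, 0.7, -0.1]
gripper_width: 0.0556
```

Call:
drive_tool(deltas=[[[0.1,-3.9,0,0,0,-6.4,65],[0.2,-7.8,0,0,0,-12.8,65],[0.3,-11.7,0,0,0,-19.2,65],[0.4,-15.6,0,0,0,-25.6,65],[0.5,-17,0,0,0,-32,65]]])

```text
t: 30.03
ee_pos: [0.5743, 0.2576, 0.2348]
tool_rot: [-0.001, 0.972, 0.236, 0.001]
wrist_force: [-0.4, -0.1, 0.1]
gripper_width: 0.0556
```

Call:
drive_tool(deltas=[[[0,0,2,0,0,0,65],[0,0,2,0,0,0,65],[0,0,2,0,0,0,65]]])

```text
t: 30.28
ee_pos: [0.5737, 0.2529, 0.2129]
tool_rot: [0.0, 0.973, 0.232, -0.001]
wrist_force: [-0.4, -0.4, 0.6]
gripper_width: 0.0558
```

```bash
python3 -c "
from h import *
im=sleeves('wrist');print(st()[1]);cv2.imwrite('pics/w18.png',im[:,:,::-1])
goto([.5806,.2760,.006],26.5+90)
"
```

```text
pix [623. 406.] ctr [ 518.3 -103.2] size [87.6 46.1] axis 40.4
pix [579. 351.] ctr [553.3 -34.1] size [63.  92.9] axis -3.7
pix [570. 202.] ctr [669.5  68.7] size [15.1 11.8] axis 89.8
pix [103. 195.] ctr [497.2 419. ] size [76.2 37.8] axis 38.0
pix [302. 170.] ctr [591.  280.1] size [76.6 35.4] axis 26.7
[0.57439583 0.25266944 0.21399675]
shift [ 1.62 -1.8  20.8 ] rv [-6.0000e-02 -0.0000e+00 -1.7974e+02]
shift [ 1.62 -1.8  20.8 ] rv [-0.    0.04  0.26]
```

Call:
drive_tool(deltas=[[[1.7,-1.7,3.5,0,0,0,65],[1.7,-1.7,7.5,0,0,0,65],[1.7,-1.7,11.5,0,0,0,65],[1.7,-1.7,15,0,0,0,65],[1.7,-1.7,17,0,0,0,65]]])

```text
t: 30.75
ee_pos: [0.5803, 0.2743, 0.0402]
tool_rot: [0.0, 0.973, 0.231, -0.003]
wrist_force: [-0.8, -0.1, 0.3]
gripper_width: 0.0557
```

Call:
drive_tool(deltas=[[[0,0,1.2,0,0,0,65],[0,0,2.4,0,0,0,65],[0,0,3.2,0,0,0,65],[0,0,3.7,0,0,0,65],[0,0,3.7,0,0,0,65]]])

```text
t: 31.17
ee_pos: [0.5826, 0.2758, 0.007]
tool_rot: [-0.0, 0.973, 0.231, 0.0]
wrist_force: [-0.3, -0.2, -0.5]
gripper_width: 0.0557
```

Call:
drive_tool(deltas=[[[0,0,0,0,0,0,65],[0,0,0,0,0,0,20],[0,0,0,0,0,0,20],[0,0,0,0,0,0,20],[0,0,0,0,0,0,20]]])

```text
t: 31.58
ee_pos: [0.5834, 0.2764, 0.0085]
tool_rot: [-0.0, 0.973, 0.232, 0.001]
wrist_force: [-0.8, 1.3, 5.8]
gripper_width: 0.0347
```

Call:
drive_tool(deltas=[[[0,0,0,0,0,0,20],[0,0,-1,0,0,0,20],[0,0,-3,0,0,0,20],[0,0,-6,0,0,0,20],[0,0,-10,0,0,0,20]]])

```text
t: 32.0
ee_pos: [0.5783, 0.2746, 0.1027]
tool_rot: [0.0, 0.973, 0.232, -0.005]
wrist_force: [0.0, -0.2, -3.6]
gripper_width: 0.0348
```

Call:
drive_tool(deltas=[[[0,0,-4,0,0,0,20],[0,0,-8,0,0,0,20],[0,0,-12,0,0,0,20],[0,0,-13,0,0,0,20],[0,0,-13,0,0,0,20]]])

```text
t: 32.42
ee_pos: [0.584, 0.2764, 0.2416]
tool_rot: [-0.0, 0.973, 0.232, 0.004]
wrist_force: [-0.2, -0.6, -1.6]
gripper_width: 0.0347
```

```bash
python3 -c "
from h import *
print(st()[1]);goto([.477,-.352,.24],-35+90)
"
```

```text
[0.58397895 0.27638339 0.24160289]
shift [-37.88  51.26  -0.07] rv [   0.54   -0.19 -118.2 ]
shift [-37.88  51.26  -0.07] rv [-0.17 -0.48 61.8 ]
```

Call:
drive_tool(deltas=[[[-2.4,3.2,0,0,0,0,20],[-4.8,6.4,0,0,0,0,20],[-7.1,9.6,0,0,0,0,20],[-9.5,12.8,0,0,0,0,20],[-11.9,16,0,0,0,0,20]]])

```text
t: 32.83
ee_pos: [0.5451, 0.078, 0.2318]
tool_rot: [-0.001, 0.973, 0.232, -0.004]
wrist_force: [0.7, 0.1, -2.7]
gripper_width: 0.0347
```

Call:
drive_tool(deltas=[[[-2.4,3.2,0,0,0,6,20],[-4.8,6.4,0,0,0,12,20],[-7.1,9.6,0,0,0,18,20],[-9.5,12.8,0,0,0,24,20],[-11.9,16,0,0,0,30,20]]])

```text
t: 33.25
ee_pos: [0.5112, -0.1179, 0.2322]
tool_rot: [-0.001, 1.0, -0.031, -0.003]
wrist_force: [0.5, -1.8, -2.9]
gripper_width: 0.0344
```

Call:
drive_tool(deltas=[[[-0.5,4,0,0,0,6.4,20],[-0.9,7.9,0,0,0,12.8,20],[-1.4,11.9,0,0,0,19,20],[-1.8,15.8,0,0,0,25.4,20],[-2.3,19.8,0,0,0,31.8,20]]])

```text
t: 33.67
ee_pos: [0.4776, -0.3137, 0.2319]
tool_rot: [-0.002, 0.953, -0.303, -0.003]
wrist_force: [0.9, 0.3, -1.9]
gripper_width: 0.0342
```

Call:
drive_tool(deltas=[[[1.9,3.5,0,0,0,0,20],[1.9,3.5,0,0,0,0,20],[1.9,3.5,0,0,0,0,20],[1.9,3.5,0,0,0,0,20]]])

```text
t: 34.0
ee_pos: [0.4741, -0.3517, 0.2329]
tool_rot: [-0.002, 0.954, -0.301, -0.003]
wrist_force: [1.5, -0.2, -3.1]
gripper_width: 0.0343
```

```bash
python3 -c "
from h import *
print(st()[1]);goto([.477,-.352,.02],-35+90)
"
```

```text
[ 0.47414413 -0.35169913  0.2329161 ]
shift [ 0.39 -0.1  21.29] rv [5.9000e-01 1.6000e-01 1.7996e+02]
shift [ 0.39 -0.1  21.29] rv [-0.1   0.38 -0.04]
```

Call:
drive_tool(deltas=[[[0.1,0,4,0,0,0,20],[0.1,0,8,0,0,0,20],[0.1,0,12,0,0,0,20],[0.1,0,16,0,0,0,20],[0.1,0,19,0,0,0,20]]])

```text
t: 34.42
ee_pos: [0.4746, -0.3494, 0.0419]
tool_rot: [-0.002, 0.954, -0.3, -0.003]
wrist_force: [1.0, 0.5, -3.3]
gripper_width: 0.0347
```

Call:
drive_tool(deltas=[[[0,0,0.8,0,0,0,20],[0,0,1.6,0,0,0,20],[0,0,2.2,0,0,0,20],[0,0,2.8,0,0,0,20],[0,0,2.8,0,0,0,20]]])

```text
t: 34.83
ee_pos: [0.477, -0.354, 0.0196]
tool_rot: [0.0, 0.954, -0.301, 0.001]
wrist_force: [0.1, 0.3, -3.4]
gripper_width: 0.0344
```

Call:
drive_tool(deltas=[[[0,0,0,0,0,0,20],[0,0,0,0,0,0,48],[0,0,0,0,0,0,48],[0,0,0,0,0,0,48],[0,0,-1,0,0,0,48]]])

```text
t: 35.25
ee_pos: [0.4756, -0.353, 0.0281]
tool_rot: [-0.001, 0.954, -0.301, -0.001]
wrist_force: [-0.7, 0.9, -0.4]
gripper_width: 0.0407
```

Call:
drive_tool(deltas=[[[0,0,-4,0,0,0,48],[0,0,-8,0,0,0,65],[0,0,-12,0,0,0,65],[0,0,-16,0,0,0,65],[0,0,-20,0,0,0,65]]])

```text
t: 35.67
ee_pos: [0.4761, -0.3535, 0.2322]
tool_rot: [0.0, 0.954, -0.301, 0.001]
wrist_force: [0.8, 0.3, -0.3]
gripper_width: 0.0555
```

Call:
drive_tool(deltas=[[[0,0,0,0,0,0,65],[0,0,0,0,0,0,65]]])

```text
t: 35.83
ee_pos: [0.4778, -0.3552, 0.2345]
tool_rot: [0.002, 0.954, -0.301, 0.004]
wrist_force: [-0.4, -0.3, -0.1]
gripper_width: 0.0554
```

```bash
python3 -c "
from h import *
im=sleeves('wrist');print('top');im=sleeves('top');print(st()[1]);cv2.imwrite('pics/w19.png',im[:,:,::-1])
goto([.5037,.4247,.24],35.4+90)
"
```

```text
pix [  6. 378.] ctr [506.   13.6] size [18.7 37.7] axis -48.8
pix [265. 380.] ctr [ 352.3 -202.8] size [56.8 92.3] axis -49.0
pix [251. 198.] ctr [ 516.2 -306. ] size [31.1 71. ] axis -46.3
pix [322. 193.] ctr [ 482.1 -357.8] size [34.  74.5] axis -35.6
top
pix [427. 310.] ctr [ 358.  -169.5] size [90.4 97.7] axis -47.1
pix [197. 262.] ctr [493.4 420.1] size [77.6 35.5] axis 36.5
pix [494. 259.] ctr [ 483.2 -351.1] size [26.8 76.2] axis -43.3
pix [474. 249.] ctr [ 513.  -303.1] size [32.9 73.2] axis -35.1
pix [376. 230.] ctr [569.4 -48.4] size [103.1  38.8] axis 1.4
pix [349. 230.] ctr [572.6  22.8] size [36.8 99.8] axis -1.3
pix [476.  79.] ctr [ 992.3 -344.7] size [135.9  91.8] axis 0.3
pix [572.  77.] ctr [ 992.  -612.2] size [ 93.7 136.5] axis -0.0
pix [522.  82.] ctr [ 982.3 -472. ] size [136.9 194.4] axis -1.4
[ 0.47596414 -0.35333684  0.22882198]
shift [-42.37 -65.32  -1.12] rv [  0.     0.   109.59]
shift [-42.37 -65.32  -1.12] rv [ -0.     0.   -70.41]
```

Call:
drive_tool(deltas=[[[-2.1,-3.3,0,0,0,0,65],[-4.2,-6.5,0,0,0,0,65],[-6.4,-9.8,0,0,0,0,65],[-8.5,-13,0,0,0,0,65],[-10.6,-16.3,0,0,0,0,65]]])

```text
t: 36.35
ee_pos: [0.4814, -0.1571, 0.2262]
tool_rot: [-0.001, 0.954, -0.301, -0.002]
wrist_force: [-0.1, 0.1, -0.3]
gripper_width: 0.0551
```

Call:
drive_tool(deltas=[[[-2.1,-3.3,0,0,0,0,65],[-4.2,-6.5,0,0,0,0,65],[-6.4,-9.8,0,0,0,0,65],[-8.5,-13,0,0,0,0,65],[-10.6,-16.3,0,0,0,0,65]]])

```text
t: 36.77
ee_pos: [0.488, 0.037, 0.2265]
tool_rot: [0.0, 0.954, -0.301, -0.002]
wrist_force: [0.3, 0.1, 0.0]
gripper_width: 0.0554
```

Call:
drive_tool(deltas=[[[-2.1,-3.3,0,0,0,-7,65],[-4.2,-6.5,0,0,0,-14,65],[-6.4,-9.8,0,0,0,-21,65],[-8.5,-13,0,0,0,-28,65],[-10.6,-16.3,0,0,0,-35,65]]])

```text
t: 37.18
ee_pos: [0.4947, 0.231, 0.2263]
tool_rot: [0.001, 1.0, 0.003, -0.002]
wrist_force: [1.0, -0.4, 0.2]
gripper_width: 0.0553
```

Call:
drive_tool(deltas=[[[0.1,-3.9,0,0,0,-7,65],[0.2,-7.8,0,0,0,-14,65],[0.3,-11.7,0,0,0,-21,65],[0.4,-15,0,0,0,-28,65],[0.5,-16.5,0,0,0,-35,65]]])

```text
t: 37.6
ee_pos: [0.4994, 0.3975, 0.2256]
tool_rot: [-0.0, 0.952, 0.305, -0.002]
wrist_force: [-0.3, -0.5, -0.3]
gripper_width: 0.0552
```

Call:
drive_tool(deltas=[[[0,0,1,0,0,0,65],[0,0,1,0,0,0,65],[0,0,1,0,0,0,65]]])

```text
t: 37.85
ee_pos: [0.5001, 0.3929, 0.2156]
tool_rot: [0.001, 0.954, 0.299, -0.003]
wrist_force: [-0.1, 0.7, -0.8]
gripper_width: 0.0556
```

```bash
python3 -c "
from h import *
im=sleeves('wrist');print(st()[1]);cv2.imwrite('pics/w20.png',im[:,:,::-1])
goto([.5037,.4247,.007],35.4+90)
"
```

```text
pix [293. 185.] ctr [496.3 419.8] size [75.2 35.2] axis 34.4
[0.50065035 0.39281719 0.21668822]
shift [ 2.15 -2.44 20.96] rv [3.6000e-01 1.0000e-02 1.7944e+02]
shift [ 2.15 -2.44 20.96] rv [-0.    0.23 -0.56]
```

Call:
drive_tool(deltas=[[[2.2,-2.4,3.5,0,0,0,65],[2.2,-2.4,7.5,0,0,0,65],[2.2,-2.4,11.5,0,0,0,65],[2.2,-2.4,15,0,0,0,65],[2.2,-2.4,17,0,0,0,65]]])

```text
t: 38.32
ee_pos: [0.5031, 0.4235, 0.0433]
tool_rot: [0.001, 0.954, 0.299, -0.004]
wrist_force: [-0.3, -0.9, 0.2]
gripper_width: 0.0554
```

Call:
drive_tool(deltas=[[[0,0,1.2,0,0,0,65],[0,0,2.4,0,0,0,65],[0,0,3.3,0,0,0,65],[0,0,3.8,0,0,0,65],[0,0,3.8,0,0,0,65]]])

```text
t: 38.73
ee_pos: [0.5059, 0.4265, 0.0108]
tool_rot: [-0.0, 0.954, 0.3, 0.0]
wrist_force: [-0.4, -0.3, 0.1]
gripper_width: 0.0556
```

Call:
drive_tool(deltas=[[[0,0,0,0,0,0,65],[0,0,0,0,0,0,20],[0,0,0,0,0,0,20],[0,0,0,0,0,0,20],[0,0,0,0,0,0,20]]])

```text
t: 39.15
ee_pos: [0.5068, 0.4274, 0.0127]
tool_rot: [-0.0, 0.954, 0.301, 0.002]
wrist_force: [-0.2, -0.8, 5.8]
gripper_width: 0.0342
```

Call:
drive_tool(deltas=[[[0,0,0,0,0,0,20],[0,0,-1,0,0,0,20],[0,0,-3,0,0,0,20],[0,0,-6,0,0,0,20],[0,0,-10,0,0,0,20]]])

```text
t: 39.57
ee_pos: [0.5019, 0.4245, 0.1062]
tool_rot: [0.001, 0.954, 0.301, -0.006]
wrist_force: [-0.6, 0.1, -3.5]
gripper_width: 0.0343
```

Call:
drive_tool(deltas=[[[0,0,-4,0,0,0,20],[0,0,-8,0,0,0,20],[0,0,-12,0,0,0,20],[0,0,-13,0,0,0,20],[0,0,-13,0,0,0,20]]])

```text
t: 39.98
ee_pos: [0.507, 0.4277, 0.2454]
tool_rot: [-0.001, 0.954, 0.301, 0.004]
wrist_force: [-0.2, 0.4, -4.0]
gripper_width: 0.0343
```

```bash
python3 -c "
from h import *
print(st()[1]);goto([.444,-.399,.24],-35+90)
"
```

```text
[0.50703905 0.42770264 0.24541575]
shift [-52.59  64.1    0.14] rv [   0.47   -0.29 -110.  ]
shift [-52.59  64.1    0.14] rv [-0.27 -0.43 70.  ]
```

Call:
drive_tool(deltas=[[[-2.4,3,0,0,0,0,20],[-4.9,6,0,0,0,0,20],[-7.3,9,0,0,0,0,20],[-9.8,12,0,0,0,0,20],[-12.2,15,0,0,0,0,20]]])

```text
t: 40.4
ee_pos: [0.4887, 0.2317, 0.2355]
tool_rot: [-0.0, 0.954, 0.301, -0.004]
wrist_force: [1.3, -0.5, -2.8]
gripper_width: 0.0344
```

Call:
drive_tool(deltas=[[[-2.4,3,0,0,0,0,20],[-4.9,6,0,0,0,0,20],[-7.3,9,0,0,0,0,20],[-9.8,12,0,0,0,0,20],[-12.2,15,0,0,0,0,20]]])

```text
t: 40.82
ee_pos: [0.4749, 0.0396, 0.2361]
tool_rot: [-0.002, 0.954, 0.301, -0.003]
wrist_force: [0.4, -0.4, -4.5]
gripper_width: 0.0345
```

Call:
drive_tool(deltas=[[[-2.4,3,0,0,0,7,20],[-4.9,6,0,0,0,14,20],[-7.3,9,0,0,0,21,20],[-9.8,12,0,0,0,28,20],[-12.2,15,0,0,0,35,20]]])

```text
t: 41.23
ee_pos: [0.4612, -0.1526, 0.2361]
tool_rot: [-0.002, 1.0, -0.003, -0.003]
wrist_force: [1.8, 0.4, -3.7]
gripper_width: 0.0343
```

Call:
drive_tool(deltas=[[[-0.3,3.9,0,0,0,7,20],[-0.6,7.7,0,0,0,14,20],[-0.8,11.6,0,0,0,21,20],[-1.1,15.4,0,0,0,28,20],[-1.4,19.3,0,0,0,35,20]]])

```text
t: 41.65
ee_pos: [0.4477, -0.345, 0.2356]
tool_rot: [-0.002, 0.953, -0.304, -0.003]
wrist_force: [1.1, 0.5, -3.3]
gripper_width: 0.0343
```

Call:
drive_tool(deltas=[[[1.3,2.5,0,0,0,0,20],[2.5,5,0,0,0,0,20],[2.5,5,0,0,0,0,20],[2.5,5,0,0,0,0,20]]])

```text
t: 41.98
ee_pos: [0.4397, -0.3998, 0.2356]
tool_rot: [-0.003, 0.953, -0.302, -0.003]
wrist_force: [-0.6, 0.2, -3.9]
gripper_width: 0.0344
```

```bash
python3 -c "
from h import *
print(st()[1]);goto([.4455,-.3985,.024],-35+90)
"
```

```text
[ 0.43969728 -0.39983225  0.23561102]
shift [ 0.57 -0.38 21.16] rv [  0.72   0.25 179.84]
shift [ 0.57 -0.38 21.16] rv [-0.16  0.46 -0.16]
```

Call:
drive_tool(deltas=[[[0.3,-0.4,4,0,0,0,20],[0.3,-0.4,8,0,0,0,20],[0.3,-0.4,12,0,0,0,20],[0.3,-0.4,16,0,0,0,20],[0.3,-0.4,18.5,0,0,0,20]]])

```text
t: 42.4
ee_pos: [0.4435, -0.3931, 0.0483]
tool_rot: [-0.003, 0.954, -0.3, -0.005]
wrist_force: [0.1, 1.1, -4.4]
gripper_width: 0.0338
```

Call:
drive_tool(deltas=[[[0,0,0.8,0,0,0,20],[0,0,1.6,0,0,0,20],[0,0,2.2,0,0,0,20],[0,0,2.8,0,0,0,20],[0,0,2.8,0,0,0,20]]])

```text
t: 42.82
ee_pos: [0.4468, -0.3989, 0.0283]
tool_rot: [0.0, 0.954, -0.301, 0.0]
wrist_force: [-1.1, 0.8, -3.6]
gripper_width: 0.034
```

Call:
drive_tool(deltas=[[[0,0,0,0,0,0,20],[0,0,0,0,0,0,48],[0,0,0,0,0,0,48],[0,0,0,0,0,0,48],[0,0,-1,0,0,0,48]]])

```text
t: 43.23
ee_pos: [0.4458, -0.3981, 0.0373]
tool_rot: [-0.001, 0.954, -0.301, -0.001]
wrist_force: [-0.3, 0.6, 0.6]
gripper_width: 0.0408
```

Call:
drive_tool(deltas=[[[0,0,-4,0,0,0,48],[0,0,-8,0,0,0,48],[0,0,-12,0,0,0,48],[0,0,-16,0,0,0,0],[0,0,-20,0,0,0,0]]])

```text
t: 43.65
ee_pos: [0.4463, -0.3985, 0.2414]
tool_rot: [0.001, 0.954, -0.301, 0.001]
wrist_force: [0.9, -0.7, -0.2]
gripper_width: 0.0177
```

Call:
drive_tool(deltas=[[[0,0,0,0,0,0,0],[0,0,0,0,0,0,0]]])

```text
t: 43.82
ee_pos: [0.4478, -0.4003, 0.2437]
tool_rot: [0.003, 0.954, -0.301, 0.004]
wrist_force: [-1.1, -0.9, -0.5]
gripper_width: 0.0005
```

```bash
python3 -c "
from h import *
im=sleeves('wrist');print(st()[1]);t=snap('top','t21.png')
c=lambda a,b:cv2.resize(a,b,interpolation=cv2.INTER_CUBIC)
cv2.imwrite('pics/m21.png',np.hstack([c(im,(400,300)),c(t[190:310,320:480],(400,300))])[:,:,::-1])
"
```

```text
pix [211. 350.] ctr [ 380.7 -215.6] size [88.  32.8] axis 38.4
pix [202. 205.] ctr [ 503. -305.] size [12.3 50.4] axis -46.7
pix [321. 211.] ctr [ 434.8 -390.1] size [33.9 74.1] axis -35.6
pix [186. 186.] ctr [ 521.6 -304.9] size [23.5 67.9] axis -56.3
pix [261. 161.] ctr [ 506.2 -376. ] size [32.4 69.8] axis -34.6
[ 0.44678412 -0.39912509  0.24025814]
```

View pics/m21.png

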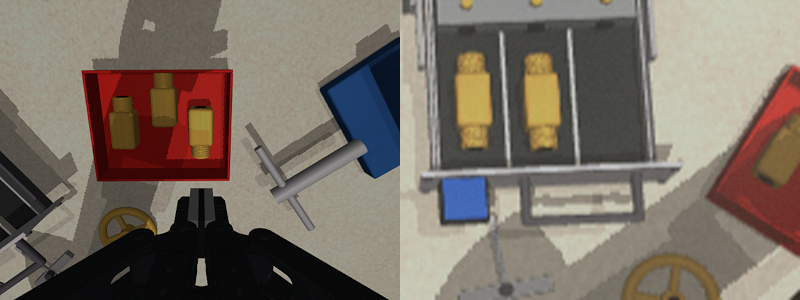

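The wrist view (left half) shows three faulty sleeves in the red box at (124,122), (164,98) and (201,132). The top view (right half) shows the sound ones at (473,100) and (541,100) in the left and middle lanes, with the paddle at (464,199). Now the release.

```bash
python3 -c "
from h import *
t=cv2.imread('pics/t21.png');h=cv2.cvtColor(t,cv2.COLOR_BGR2HSV)
m=cv2.inRange(h,(105,150,120),(125,255,255));m[:250]=0;m[290:]=0;m[:,:325]=0;m[:,370:]=0
ys,xs=np.nonzero(m);print(xs.min(),xs.max(),ys.min(),ys.max(),len(xs));print('paddle',pix2('top',(xs.mean(),ys.mean()),.138), pix2('top',(xs.mean(),ys.min()-.5),.138),pix2('top',(xs.mean(),ys.max()+.5),.138))
print('mat check'); m=cv2.inRange(h,(19,110,90),(32,255,255))[180:350,150:320];print(m.sum()//255)
goto([.461,.041,.22],91)
"
```

```text
337 354 262 277 252
paddle [0.45093685 0.04161628 0.138     ] [0.46947735 0.04100136 0.138     ] [0.43038773 0.04229781 0.138     ]
mat check
0
shift [-23.98 -36.84   1.79] rv [ -0.  -0. 144.]
shift [-23.98 -36.84   1.79] rv [  0.  -0. -36.]
```

Call:
drive_tool(deltas=[[[-2.2,-3.4,0,0,0,0,0],[-4.4,-6.8,0,0,0,0,0],[-6.6,-10.2,0,0,0,0,0],[-8.8,-13.6,0,0,0,0,0],[-11,-17,0,0,0,0,0]]])

```text
t: 44.33
ee_pos: [0.4523, -0.1939, 0.2352]
tool_rot: [-0.001, 0.954, -0.301, -0.002]
wrist_force: [0.0, -0.3, -0.8]
gripper_width: -0.0001
```

Call:
drive_tool(deltas=[[[-2.2,-3.4,0,0,0,-7,0],[-4.4,-6.8,0,0,0,-14,0],[-6.6,-10.2,0,0,0,-21,0],[-8.8,-13.6,0,0,0,-28,0],[-11,-17,0,0,0,-35,0]]])

```text
t: 44.75
ee_pos: [0.4596, 0.0081, 0.2356]
tool_rot: [-0.0, 1.0, 0.003, -0.002]
wrist_force: [1.0, -0.5, -0.1]
gripper_width: -0.0001
```

Call:
drive_tool(deltas=[[[0,-3.5,0,0,0,-1,0],[0,-3.5,0,0,0,-1,0],[0,-3.5,0,0,0,-1,0],[0,-3.5,0,0,0,-1,0]]])

```text
t: 45.08
ee_pos: [0.4604, 0.041, 0.2362]
tool_rot: [0.0, 1.0, 0.009, -0.002]
wrist_force: [0.4, -0.1, 0.8]
gripper_width: 0.0001
```

```bash
python3 -c "
from h import *
print(st()[1]);goto([.459,.041,.14],91)
"
```

```text
[0.46041787 0.04104864 0.23615431]
shift [-0.11  0.    9.62] rv [  -0.27    0.   -179.98]
shift [-0.11  0.    9.62] rv [0.   0.17 0.02]
```

Call:
drive_tool(deltas=[[[-0.3,0,3,0,0,0,0],[-0.3,0,6,0,0,0,0],[-0.3,0,8,0,0,0,0],[-0.3,0,8.5,0,0,0,0],[-0.3,0,8.5,0,0,0,0]]])

```text
t: 45.5
ee_pos: [0.4566, 0.0399, 0.1504]
tool_rot: [-0.0, 1.0, 0.007, -0.003]
wrist_force: [-0.6, 0.5, 0.6]
gripper_width: -0.0001
```

Call:
drive_tool(deltas=[[[0,0,0.3,0,0,0,0],[0,0,0.6,0,0,0,0],[0,0,0.9,0,0,0,0],[0,0,1.2,0,0,0,0],[0,0,1.2,0,0,0,0]]])

```text
t: 45.92
ee_pos: [0.4582, 0.041, 0.1407]
tool_rot: [0.0, 1.0, 0.009, 0.0]
wrist_force: [-0.8, -0.2, -0.5]
gripper_width: -0.0002
```

Call:
drive_tool(deltas=[[[0,0,0.3,0,0,0,0],[0,0,0.6,0,0,0,0],[0,0,0.9,0,0,0,0],[0,0,1.2,0,0,0,0],[0,0,1.2,0,0,0,0]]])

```text
t: 46.33
ee_pos: [0.4576, 0.0411, 0.1278]
tool_rot: [-0.0, 1.0, 0.009, -0.001]
wrist_force: [-0.9, -0.1, 0.7]
gripper_width: 0.0002
```

Call:
drive_tool(deltas=[[[0,0,0.2,0,0,0,0],[0,0,0.4,0,0,0,0],[0,0,0.4,0,0,0,0]]])

```text
t: 46.58
ee_pos: [0.458, 0.041, 0.1243]
tool_rot: [-0.0, 1.0, 0.009, -0.0]
wrist_force: [-0.5, 0.5, -0.4]
gripper_width: -0.0001
```

Call:
drive_tool(deltas=[[[0,0,0.2,0,0,0,0],[0,0,0.4,0,0,0,0],[0,0,0.4,0,0,0,0]]])

```text
t: 46.83
ee_pos: [0.4585, 0.041, 0.1209]
tool_rot: [-0.0, 1.0, 0.009, 0.0]
wrist_force: [-0.3, 0.7, 3.2]
gripper_width: 0.0
```

Call:
drive_tool(deltas=[[[0,0,0.2,0,0,0,0],[0,0,0.4,0,0,0,0],[0,0,0.4,0,0,0,0]]])

```text
t: 47.08
ee_pos: [0.4586, 0.041, 0.117]
tool_rot: [-0.0, 1.0, 0.009, 0.0]
wrist_force: [-0.6, 0.7, 4.4]
gripper_width: 0.0003
```

Contact: 3.2 N, then 4.4 N on the spring. Another 4.5 mm reaches the bottom.

Call:
drive_tool(deltas=[[[0,0,0.2,0,0,0,0],[0,0,0.4,0,0,0,0],[0,0,0.5,0,0,0,0],[0,0,0.5,0,0,0,0]]])

```text
t: 47.42
ee_pos: [0.4604, 0.0411, 0.1143]
tool_rot: [-0.0, 1.0, 0.009, 0.002]
wrist_force: [-1.3, 1.9, 11.1]
gripper_width: -0.0002
```

Call:
drive_tool(deltas=[[[0.3,0,0,0,0,0,0],[0.6,0,0,0,0,0,0],[1,0,0,0,0,0,0],[1.5,0,0,0,0,0,0],[2,0,0,0,0,0,0]]])

```text
t: 47.83
ee_pos: [0.4802, 0.0414, 0.1143]
tool_rot: [-0.0, 1.0, 0.009, 0.002]
wrist_force: [-1.4, 2.3, 11.9]
gripper_width: 0.0002
```

Call:
drive_tool(deltas=[[[0.8,0,0,0,0,0,0],[1.6,0,0,0,0,0,0],[2.4,0,0,0,0,0,0],[3.2,0,0,0,0,0,0],[4,0,0,0,0,0,0]]])

```text
t: 48.25
ee_pos: [0.5202, 0.0422, 0.1143]
tool_rot: [-0.0, 1.0, 0.009, 0.002]
wrist_force: [-2.4, 1.4, 11.1]
gripper_width: 0.0004
```

Call:
drive_tool(deltas=[[[0.8,0,0,0,0,0,0],[1.6,0,0,0,0,0,0],[2.4,0,0,0,0,0,0],[3.2,0,0,0,0,0,0],[4,0,0,0,0,0,0]]])

```text
t: 48.67
ee_pos: [0.5601, 0.0429, 0.1143]
tool_rot: [-0.0, 1.0, 0.009, 0.002]
wrist_force: [-3.9, 1.8, 11.0]
gripper_width: -0.0
```

Call:
drive_tool(deltas=[[[0.8,0,0,0,0,0,0],[1.6,0,0,0,0,0,0],[2.4,0,0,0,0,0,0],[3.2,0,0,0,0,0,0],[4,0,0,0,0,0,0]]])

```text
t: 49.08
ee_pos: [0.5999, 0.0436, 0.1143]
tool_rot: [-0.0, 1.0, 0.009, 0.002]
wrist_force: [-1.4, 1.0, 11.1]
gripper_width: 0.0003
```

Call:
drive_tool(deltas=[[[0.8,0,0,0,0,0,0],[1.6,0,0,0,0,0,0],[2.4,0,0,0,0,0,0],[3.2,0,0,0,0,0,0],[4,0,0,0,0,0,0]]])

```text
t: 49.5
ee_pos: [0.6398, 0.0443, 0.1144]
tool_rot: [-0.0, 1.0, 0.009, 0.001]
wrist_force: [-2.7, 0.9, 9.9]
gripper_width: 0.0002
```

Call:
drive_tool(deltas=[[[0.4,0,0,0,0,0,0],[0.8,0,0,0,0,0,0],[1.2,0,0,0,0,0,0],[1.6,0,0,0,0,0,0],[1.8,0,0,0,0,0,0]]])

```text
t: 49.92
ee_pos: [0.6581, 0.0446, 0.1143]
tool_rot: [-0.0, 1.0, 0.009, 0.002]
wrist_force: [-1.0, 1.3, 8.4]
gripper_width: 0.0001
```

Call:
drive_tool(deltas=[[[0.2,0,0,0,0,0,0],[0.4,0,0,0,0,0,0],[0.6,0,0,0,0,0,0],[0.6,0,0,0,0,0,0]]])

```text
t: 50.25
ee_pos: [0.6602, 0.0447, 0.1142]
tool_rot: [0.0, 1.0, 0.009, -0.004]
wrist_force: [-10.9, 0.2, 14.9]
gripper_width: 0.0
```

Call:
drive_tool(deltas=[[[0.1,0,0,0,0,0,0],[0.3,0,0,0,0,0,0],[0.3,0,0,0,0,0,0]]])

```text
t: 50.5
ee_pos: [0.6622, 0.0447, 0.1142]
tool_rot: [0.0, 1.0, 0.009, -0.005]
wrist_force: [-14.1, 0.7, 16.1]
gripper_width: 0.0
```

Call:
drive_tool(deltas=[[[0.2,0,0,0,0,0,0],[0.4,0,0,0,0,0,0],[0.4,0,0,0,0,0,0]]])

```text
t: 50.75
ee_pos: [0.662, 0.0447, 0.1143]
tool_rot: [0.0, 1.0, 0.009, -0.011]
wrist_force: [-27.0, -1.6, 23.8]
gripper_width: -0.0001
```

Hard stop: Fx reached −27 N with no further motion. Backing off without dragging, then rising and checking.

Call:
drive_tool(deltas=[[[-0.7,0,0,0,0,0,0],[-0.9,0,-0.4,0,0,0,0],[-1,0,-1.5,0,0,0,0],[-1,0,-3.5,0,0,0,0],[-1,0,-6,0,0,0,0]]])

```text
t: 51.17
ee_pos: [0.6572, 0.0445, 0.1694]
tool_rot: [-0.0, 1.0, 0.009, -0.003]
wrist_force: [0.2, 0.1, 0.5]
gripper_width: -0.0001
```

Call:
drive_tool(deltas=[[[0,0,-4,0,0,0,0],[0,3,-6,0,0,0,0],[-2,7,-8,0,0,0,0],[-5,11,-10,0,0,0,0],[-8,15,-10,0,0,0,0]]])

```text
t: 51.58
ee_pos: [0.5976, -0.0865, 0.2718]
tool_rot: [0.001, 1.0, 0.009, 0.002]
wrist_force: [0.1, -0.5, 1.1]
gripper_width: 0.0
```

Call:
drive_tool(deltas=[[[-1,4,0,0,0,0,0],[-2,8,0,0,0,0,0],[-3,12,0,0,0,0,0],[-3,16,0,0,0,0,0],[-3,20,0,0,0,0,0]]])

```text
t: 52.0
ee_pos: [0.5696, -0.2875, 0.2685]
tool_rot: [-0.0, 1.0, 0.008, -0.001]
wrist_force: [0.2, -0.4, 0.0]
gripper_width: 0.0003
```

```bash
python3 -c "
from h import *
print(st()[1],get_obs()['wrist_force']);t=snap('top','t30.png');s=snap('scene','s30.png')
c=lambda a,b:cv2.resize(a,b,interpolation=cv2.INTER_CUBIC)
cv2.imwrite('pics/m30.png',np.hstack([c(t[60:360,90:450],(480,400)),c(s[250:400,220:370],(320,320))] if 0 else [c(t[60:360,90:450],(480,400)),np.vstack([c(s[260:380,220:380],(320,240)),c(t[200:320,430:560],(320,160))])])[:,:,::-1])
"
```

```text
[ 0.56957945 -0.28751523  0.2685104 ] [ 0.20815104 -0.35758351  0.04845189]
```

View pics/m30.png

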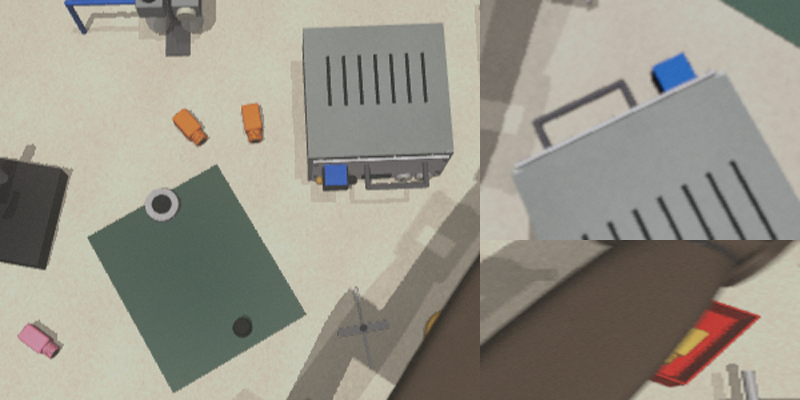

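```bash
python3 -c "
from h import *
t=cv2.imread('pics/t30.png');h=cv2.cvtColor(t,cv2.COLOR_BGR2HSV)
m=cv2.inRange(h,(12,100,70),(32,255,255))[165:225,300:450]
n,l,s,c=cv2.connectedComponentsWithStats(m)
for i in range(1,n):print('amber',s[i],c[i]+[300,165])
k=camera_model('top');K=k['camera_matrix'];T=k['world_from_camera']
for uv in ((330.8,195),(394,194)):
  d=T[:3,:3]@np.linalg.solve(K,[*uv,1]);o=T[:3,3];
  for X in (.63,.672,.68):print(uv,X,(o+d*(X-o[0])/d[0]).round(3))
m=cv2.inRange(h,(105,150,120),(125,255,255))[165:225,300:450];ys,xs=np.nonzero(m);print('paddle',pix2('top',(xs.mean()+300,ys.mean()+165),.138))
a=cv2.inRange(cv2.cvtColor(cv2.imread('pics/t0.png'),cv2.COLOR_BGR2HSV),(12,100,70),(32,255,255))[165:225,300:450];print('before',cv2.connectedComponentsWithStats(a)[2])
"
```

```text
amber [27 28  5  5 23] [329.         194.82608696]
(330.8, 195) 0.63 [0.63  0.073 0.163]
(330.8, 195) 0.672 [0.672 0.067 0.021]
(330.8, 195) 0.68 [ 0.68   0.067 -0.006]
(394, 194) 0.63 [ 0.63  -0.082  0.16 ]
(394, 194) 0.672 [ 0.672 -0.103  0.017]
(394, 194) 0.68 [ 0.68  -0.107 -0.01 ]
paddle [0.64837616 0.04482846 0.138     ]
before [[   0    0  150   60 9000]]
```

```bash
python3 -c "
from station import *
print(finish_job(), get_obs()['t'])"
```

```text
the job is handed in; nothing more can be done
the job is handed in; nothing more can be done
```

I finished the job and handed it in at about 52 s of the 208 s allowed; the hand-in gives no verdict.

**What I did**
- I pulled the tray out to its end stop. The force rose to about 29 N with no further movement.
- The batch was five sleeves. I laid the two sound ones flat and lengthwise in the left and middle lanes, and put the three faulty ones in the red reject box.
- I pressed the paddle to the bottom and pushed the tray home. It stopped hard at 27 N, then I moved the arm clear.

**Last checks**
- **Mat and bystanders:** no brass was left on the mat. The stopper, ring gauge, depth gauge and orange and pink look-alikes look undisturbed. In the last picture the arm covered most of the hand wheel.
- **Sleeves:** the last view before the push showed two in the lanes and three in the box. I couldn't see them in the closed tray, and the arm hid most of the box in the last picture.
- **Tray home:** in the camera the paddle moved 197 mm. The slide's full travel is 200 mm, so the two agree within the camera's accuracy.

**What disagreed**
- **Fingertip height:** the tips sit about 14–20 mm behind the TCP reading, not 11 mm ahead as stated. My first grip on the handle closed above the bar, so I corrected for this on every later grasp.
- **Amber spot:** a spot about 12 mm across showed on or just below the front panel after closing. I took it for a fitting on the rack, as it is too small to be a sleeve. I didn't check it closer because I had used all 16 picture views.

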